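# Index the post base five clicks on the weld positioner

## Task

Set the post base (square plate with a tube) gently down over the two pins of the weld positioner, without turning its table off its click stop, and let go. Then take the tube again and turn it, table and all, exactly five clicks clockwise seen from above, and release it, still seated. Leave the other things on the bench alone.

Things in the scene. Friction and masses are not known exactly. Their poses are not given: they have to be found in the camera images.
- post_base: Loose steel work, 0.5 to 0.8 kg: plate 100 x 100 x 6 mm, on its centre an upright round tube, 48 mm outside, 4 mm wall, open, its top 81 mm above the plate's underside. Origin: centre of the underside; z up, x along the line of two 14 mm round through holes, 36 mm either side of the origin. Starts upright on the bench at any yaw. Fits the pins either way round (half a turn).
- table_top (a point): Centre of the turntable's upper face, 72 mm above the bench; turns with it; z up, x along the line of the two brass pins, 36 mm either side of it. Pins 10 mm in diameter, 16 mm tall (top 7 mm conical, to 3 mm). Steel table 150 mm across; a red mark runs from the -x pin to the rim. Seated, the plate's underside lies on this face; the wider holes leave a few degrees of play.
- turntable (a joint): Turntable angle, rad, growing CLOCKWISE seen from above (against yaw); 0 at the start, a click stop. 12 stops a turn: one click is 0.5236 rad, five 2.618. The detent resists with up to 0.3 N m, most a quarter click from a stop; past halfway it pulls on to the next stop. Let go, the table swings into the nearest stop and stays. Turns either way, overruns can be turned back.
- magnet_square: Bystander: yellow and dark magnetic welding square lying flat, about 95 x 96 x 14 mm. Origin under its centre. Leave alone.
- pliers: Bystander: pliers lying flat, black grips, about 165 mm long along x and 60 mm wide at the grips, 13 mm high. Origin under the pivot. Leave alone.
- bar_frame: Bystander: practice piece of bare steel square bar welded into a ladder shape, 150 x 100 x 10 mm, lying flat. Origin under its centre. Leave alone.
- positioner: The weld positioner: fixed round blue drum, 184 mm across at its foot, 160 mm above, 58 mm high, carrying the steel turntable. Origin: centre of its underside, on the bench, straight below table_top; its own yaw does not matter.
Not all that is in view belongs to the job. Of the things like the positioner, leave any that is pink or purple; of the rest the larger one is meant.

How it is judged:
On the way:
1. The post base is seated flat over both pins and let go, the table still on its starting stop (horizontal distance between post_base and table_top below 0.005 m and z of post_base in the frame of table_top between -0.003 and 0.002 m and angle between the x axis of post_base and the x axis of table_top, either way round below 0.12 rad and angle between post_base's own z axis and vertical below 0.04 rad and value of joint turntable between -0.2 and 0.2 rad and contact force between the fingers and post_base below 0.1 N), for 0.1 s.
At the end, for the whole second after the job is handed in: Table at rest five clicks clockwise of its start (2.618 +- 0.12 rad); post base released, at rest, seated over both pins: plate within 2 mm of the table's face, tilt under 0.04 rad, centred within 5 mm, line of holes within 0.12 rad of the pins' line (horizontal distance between post_base and table_top below 0.005 m and z of post_base in the frame of table_top between -0.003 and 0.002 m and angle between the x axis of post_base and the x axis of table_top, either way round below 0.12 rad and angle between post_base's own z axis and vertical below 0.04 rad and value of joint turntable between 2.498 and 2.738 rad and velocity of joint turntable between -0.05 and 0.05 rad/s and linear speed of post_base below 0.02 m/s and contact force between the fingers and post_base below 0.1 N); the robot touches nothing.
It fails at once if the magnet square is moved by more than 25 mm (distance of magnet_square from where it was at the start of the episode above 0.025 m).
It fails at once if the pliers is moved by more than 25 mm (distance of pliers from where it was at the start of the episode above 0.025 m).
It fails at once if the bar frame is moved by more than 25 mm (distance of bar_frame from where it was at the start of the episode above 0.025 m).
It fails at once if the post base is let go in the air above the positioner (over 22 mm above the table's face, clear of the pins) and dropped (horizontal distance between post_base and table_top below 0.06 m and z of post_base in the frame of table_top above 0.022 m and contact force between the fingers and post_base below 0.1 N).
It also fails if it takes over 56 s, if anything falls off the work surface, if the arm or the gripper's body presses on something with over 40 N, if the wrist force passes 120 N, or if a joint passes its speed limit or range.

## Robot

A 6-joint arm with a two-finger parallel gripper is mounted at the origin on the work surface. World frame = base frame: x ahead of the robot, y to its left, z up, the work surface at z = 0. Lengths are in m, angles in rad, forces in N, time in s.
With the tool pointing down it reaches from about 0.35 to 0.725 m from the base axis. Payload 6 kg.
Tool frame: the origin (TCP) lies at the centre of the arm's flange, where the gripper is bolted on; the fingertips stand 173 mm ahead of it and the grasp point (between the pads) lies 155 mm ahead of it; y points along the fingers, x is the direction in which the jaws open and shut, and the axes are right-handed (so a half turn about y gives the same grasp; the last joint's range is limited). The gripper opens to 85 mm and grips with 20 to 120 N. Pads are 22 mm wide; open, the fingers measure 114 mm over their backs; the gripper's body (76 mm by 85 mm) begins 54 mm behind the grasp point. The pads swing forward as they close: fully open they stand 13 mm farther back than shut.
Start: joints at [-0.933, 0.04, 0.085, 0, -1.615, -0.334], TCP at [0.18, -0.573, 0.405] pointing down, gripper open.
Joint ranges: [-2.56, 2.56], [-1.29, 2.01], [-1.08, 1.49], [-3.29, 1.98], [-2.81, -0.18], [-2.99, 2.99]. Speed limits (rad/s): [2.57, 2.57, 3.01, 3.14, 3.14, 3.14].

## Interface

Orientations are given as a rotation vector (axis times angle).
In Python, from workcell import telemetry, viewer, ticket gives the robot as it stands.
- The arm moves only by the tool step_arm, never from a script. Its argument "targets" is a list of rows, each a list of 7 numbers: the shift along the tool's x, y, z in cm, then the turn, a rotation vector about the tool's x, y, z in degrees, then the opening, from 0 (shut) to 1 (fully open). A call has 1 to 12 rows; each row shifts and turns the pose as measured when the row begins, along the tool's axes as they then stand; what a row does not reach is not made up. A row lasts 1/10 s, in which the tool goes at most 50 mm and 8.59 degrees, less where a joint would pass 70% of its speed; a pose out of reach is approached as far as the arm can. A call is refused whole if a number of a shift passes 5 or a number of a turn 8.59, either way. A call with a gripper value outside its range is refused whole. The fingers move at their own pace and stop on an object; "force" is the grip in N (left out, the last holds). Time passes only in rows, so rows that do not move let the fingers close. It gives the time, the measured TCP pose, the force and the opening at its end, in the units of the state.
- telemetry.observe(): the state, without advancing time (a new reading comes with each control period).
- viewer.grab_frame(name): name is "scene" or "top" or "wrist"; returns the picture (420x560x3 uint8, red, green, blue); there is no depth.
- viewer.camera_params(name): a dict with "fx", "fy", "cx", "cy" (pixels), "cam_to_world" (4x4, takes a point from camera to world coordinates). Camera axes: x right, y down, z forward; pixel columns grow to the right and rows downward; lengths in m; the calibration is good to about 2 mm. A picture is of the moment at which its call begins: read the wrist's pose just before it. camera_params takes no time and is no camera call; for the wrist camera it gives the pose at the moment of the call.
- ticket.job_done(): hands the job in, once; it reports no verdict.
Trained networks look in the newest picture that a camera, given by its name, has taken for a name from the list of things; names that differ only in an ending like _2 or _b are one class to them, and where a whole thing is asked for, a point or a joint stands for the part that bears it (a point fixed in the world has none). Each returns a list of dicts, best first, with "p" (0 to 1); they miss things now and then, are a little off and sometimes report something else, mostly with a low value. They report only what shows in the picture. A call takes as long as a camera call. They do not tell look-alikes from the thing itself.
- viewer.look_for(camera, query): "extent" ([left, top, width, height] in pixels, round what is visible of it).
- viewer.spot_point(camera, query): "centre" ([column, row] in pixels: a listed point, or the origin of a listed thing).
The state is a dict: "time": time; "joint_positions": joint angles; "joint_vel": joint speeds; "joint_efforts": joint torques, N m; "ee_pos": TCP position; "ee_rot": TCP orientation; "contact_force": force on the tool from outside, world axes, zero at the start; "wrist_torque": the same for the moment, N m; "opening": finger opening in m.
Only numpy, scipy, OpenCV 4.12 (cv2) and the standard library are available. Lean on these libraries where they do the work, as an engineer would, in place of code of your own. Each camera call takes 0.05 s, during which the arm holds its last target.

## Working session

There is one attempt and no reset: what is moved stays moved. The work goes in short steps, Python scripts to look and compute and a tool call to move; the robot and the scene stay as the last step left them, time stands still between calls to the robot, and variables do not carry over. Pictures are saved under pics/ and viewed, and the job is handed in when it is done.

Besides the shell and the picture viewer there is one more tool, called after "Request:" in YAML: its name, and indented under it one key for each argument. step_arm: Moves the arm, as the interface text tells. Its arguments: {"type":"object","properties":{"targets":{"type":"array"},"force":{"type":"number"}},"required":["targets"]}

```bash
mkdir -p pics; ls; cat > h.py <<'E'
import numpy as np,cv2
from workcell import telemetry, viewer, ticket
from scipy.spatial.transform import Rotation as R
def save(img,n,s=1):
    cv2.imwrite('pics/'+n,cv2.resize(img[:,:,::-1],None,fx=s,fy=s,interpolation=cv2.INTER_CUBIC))
def ray(cam,u,v,z,P=None):
    P=P or viewer.camera_params(cam)
    T=np.array(P['cam_to_world']); d=T[:3,:3]@np.array([(u-P['cx'])/P['fx'],(v-P['cy'])/P['fy'],1]); o=T[:3,3]
    return o+d*(z-o[2])/d[2]
def proj(cam,p,P=None):
    P=P or viewer.camera_params(cam)
    T=np.array(P['cam_to_world']); q=T[:3,:3].T@(np.array(p)-T[:3,3])
    return np.array([P['fx']*q[0]/q[2]+P['cx'],P['fy']*q[1]/q[2]+P['cy']])
E
python3 - <<'E'
from h import *
print({k:v for k,v in telemetry.observe().items()})
for c in ['top','scene']:
    save(viewer.grab_frame(c),f'{c}0.png',1.4)
    for q in ['post_base','positioner']:
        print(c,q,viewer.look_for(c,q),viewer.spot_point(c,q))
print(viewer.camera_params('top'))
print(viewer.spot_point('top','table_top'))
E
```

```text
pics
{'time': 0.0, 'joint_positions': array([-9.33290724e-01,  4.08245221e-02,  8.38131671e-02, -4.79452104e-04,
       -1.61549263e+00, -3.33728482e-01]), 'joint_vel': array([-7.61853951e-04,  1.41170070e-03, -2.82504265e-03,  4.21927858e-04,
        9.08459368e-05, -2.24172980e-03]), 'joint_efforts': array([-1.22902144e-03, -3.68204212e+01,  3.47405827e+01,  6.93230599e+00,
       -5.52855141e-03, -9.23237167e-06]), 'ee_pos': array([ 0.17958927, -0.57247293,  0.40366959]), 'ee_rot': array([-1.0482864 , -1.42988608,  1.42818052]), 'contact_force': array([-0.10899888, -0.89538441, -0.94916322]), 'wrist_torque': array([0.02518302, 0.0319863 , 0.0189622 ]), 'opening': 0.08553231939022388}
top post_base [{'extent': [180.4, 185.0, 50.5, 50.6], 'p': 0.63}] [{'centre': [210.6, 209.8], 'p': 0.58}, {'centre': [248.1, 128.3], 'p': 0.27}]
top positioner [{'extent': [303.4, 174.5, 76.0, 76.9], 'p': 0.95}, {'extent': [380.2, 102.9, 47.8, 52.6], 'p': 0.87}, {'extent': [297.7, 94.7, 54.1, 52.7], 'p': 0.73}, {'extent': [346.1, 278.6, 75.8, 75.2], 'p': 0.63}] [{'centre': [340.7, 212.1], 'p': 0.97}, 
[... 519 characters left out ...]
0.89}, {'centre': [310.9, 315.4], 'p': 0.81}, {'centre': [234.4, 264.9], 'p': 0.7}, {'centre': [228.4, 363.3], 'p': 0.61}]
{'fx': 514.3008489697587, 'fy': 514.3008489697587, 'cx': 273.58741030218766, 'cy': 212.9063016275668, 'cam_to_world': array([[-2.93595725e-02, -9.94897824e-01,  9.65211659e-02,
         3.97870213e-01],
       [-9.99567492e-01,  2.93852689e-02, -1.15554111e-03,
        -2.07139048e-02],
       [-1.68665508e-03, -9.65133459e-02, -9.95330261e-01,
         1.29429798e+00],
       [ 0.00000000e+00,  0.00000000e+00,  0.00000000e+00,
         1.00000000e+00]])}
[{'centre': [342.9, 210.3], 'p': 0.85}, {'centre': [405.2, 124.6], 'p': 0.83}, {'centre': [324.8, 112.9], 'p': 0.78}]
```

View pics/top0.png

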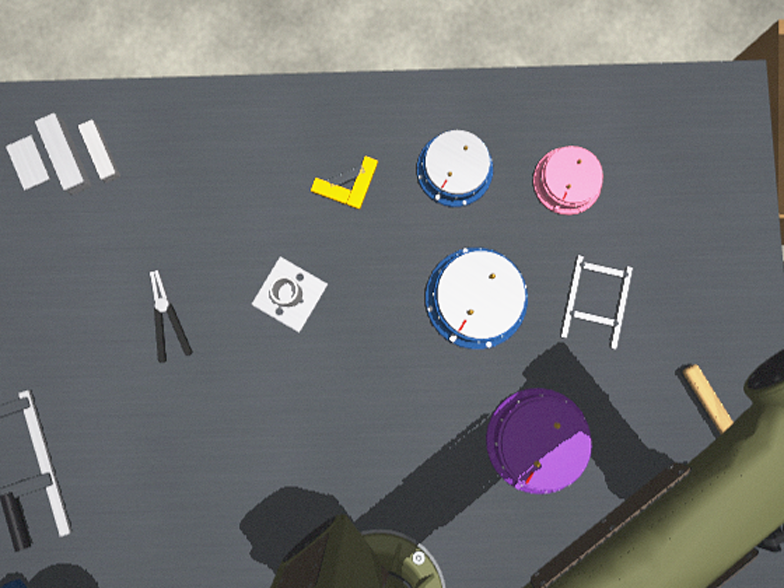

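View pics/scene0.png

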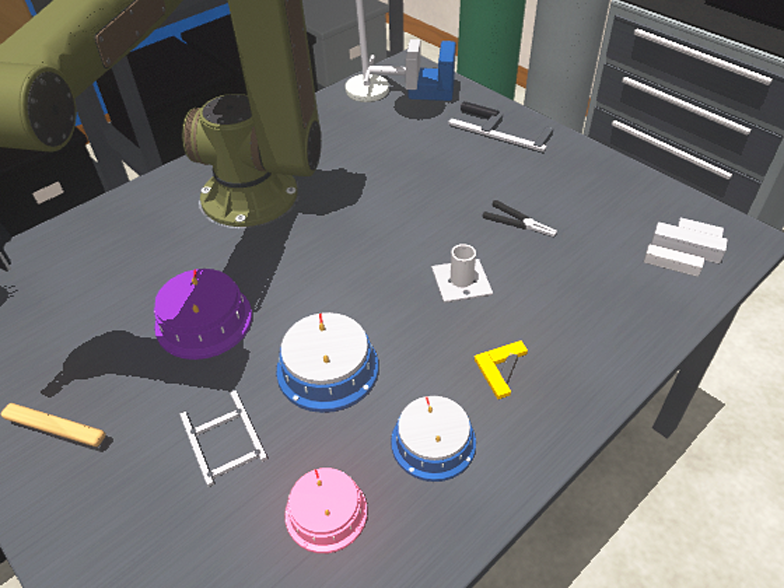

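Positioner candidates in the top picture, in native pixels:
- large blue (341,212)
- small blue (325,120)
- pink (403,128)
- purple (385,315)

Pink and purple are excluded, and the large blue one at (341,212) is the larger of the other two. I'll confirm it in an enlarged crop and measure the pins and holes.

```bash
python3 - <<'E'
from h import *
img=viewer.grab_frame('top')
a=cv2.resize(img[165:260,295:390],(400,400),interpolation=cv2.INTER_CUBIC)
b=cv2.resize(img[175:245,170:240],(400,400),interpolation=cv2.INTER_CUBIC)
save(np.hstack([a,b]),'crop1.png')
# table centre: white disc (z=.072)
sub=cv2.cvtColor(img,cv2.COLOR_RGB2HSV)
w=((sub[:,:,2]>190)&(sub[:,:,1]<40)).astype(np.uint8)
for nm,(x0,y0,x1,y1),z in [('table',(295,165,390,260),.072),('small',(295,85,355,150),.05),('post',(170,175,240,245),.006)]:
    m=np.zeros_like(w); m[y0:y1,x0:x1]=w[y0:y1,x0:x1]
    cs,_=cv2.findContours(m,cv2.RETR_EXTERNAL,cv2.CHAIN_APPROX_NONE)
    c=max(cs,key=cv2.contourArea); 
    wp=np.array([ray('top',u,v,z)[:2] for u,v in c[:,0]],np.float32)
    print(nm,cv2.minEnclosingCircle(wp),cv2.fitEllipse(wp),cv2.minAreaRect(wp))
s=sub[:,:,1].astype(int); 
m=((sub[:,:,0]>10)&(sub[:,:,0]<30)&(s>80)); m[:165]=0;m[260:]=0;m[:,:295]=0;m[:,390:]=0
n,l,st,ce=cv2.connectedComponentsWithStats(m.astype(np.uint8))
for i in range(1,n): print(st[i],ce[i],ray('top',*ce[i],.08))
E
```

```text
table ((0.5188893675804138, -0.19031526148319244), 0.07583197951316833) ((0.5196955800056458, -0.18971803784370422), (0.1433914303779602, 0.14836342632770538), 139.99574279785156) ((0.5189210772514343, -0.1880781054496765), (0.14804884791374207, 0.14664369821548462), 42.866432189941406)
small ((0.7582813501358032, -0.1603645235300064), 0.05725974217057228) ((0.7591050863265991, -0.16072912514209747), (0.1088804230093956, 0.11265719681978226), 133.9911651611328) ((0.7583514451980591, -0.16028273105621338), (0.11150924116373062, 0.11151812970638275), 88.28496551513672)
post ((0.536746621131897, 0.14652541279792786), 0.0693855881690979) ((0.5360581278800964, 0.14640899002552032), (0.11582355946302414, 0.11689914017915726), 44.608299255371094) ((0.5359534621238708, 0.14658433198928833), (0.10051723569631577, 0.10067787021398544), 58.222267150878906)
[350 196   4   3  10] [351.5 197. ] [ 0.54815094 -0.2084872   0.08      ]
[334 221   4   4  11] [335.54545455 222.63636364] [ 0.48816307 -0.1680548   0.08      ]
```

View pics/crop1.png

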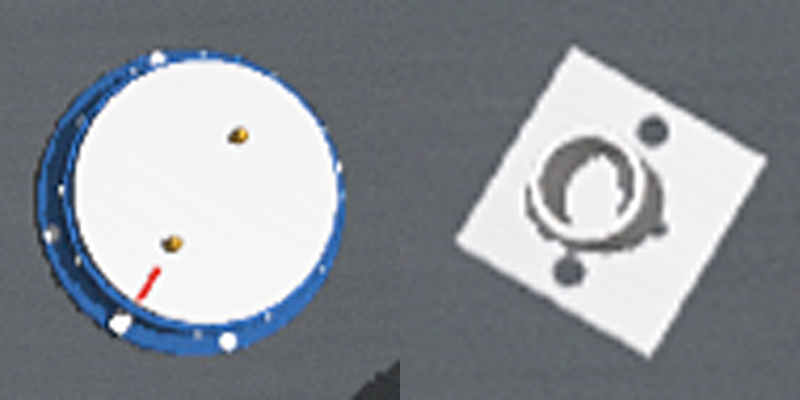

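The crop confirms it. The large blue positioner has a white disc about 0.148 m across, with its red mark at the lower-left pin. The pins measure 72.3 mm apart (expected 72). The post plate measures 100.5 mm square (expected 100). Next I'll find the hole line and work out the moves.

```bash
cat >> h.py <<'E'
def state():
    o=telemetry.observe(); M=R.from_rotvec(o['ee_rot']).as_matrix()
    a=np.degrees(np.arctan2(M[1,0],M[0,0])); return o,M,a
def plan(p,a_t=None):
    """remaining shift (cm, tool axes) and rotvec deg (tool axes) to reach TCP p with jaw yaw a_t deg"""
    o,M,a=state(); d=M.T@(np.array(p)-o['ee_pos'])*100
    at=np.radians(a if a_t is None else a_t)
    D=np.array([[np.cos(at),0,-np.sin(at)],[np.sin(at),0,np.cos(at)],[0,-1,0]])
    r=np.degrees(R.from_matrix(M.T@D).as_rotvec())
    print('t',round(o['time'],2),'pos',o['ee_pos'].round(4),'yaw',a.round(2),'q',o['joint_positions'].round(3),'open',round(o['opening'],4),'F',np.round(o['contact_force'],1),'T',np.round(o['wrist_torque'],2))
    print(' shift cm',d.round(2),'rot deg',r.round(2), '|shift|',np.linalg.norm(d).round(2))
E
python3 - <<'E'
from h import *
img=viewer.grab_frame('top')
g=cv2.cvtColor(img,cv2.COLOR_RGB2GRAY).astype(float)
for (u,v) in [(214,198),(199.5,222.5)]:
    ys,xs=np.mgrid[int(v)-5:int(v)+6,int(u)-5:int(u)+6]; 
    d=np.hypot(xs-u,ys-v)<3.6; w=np.clip(200-g[ys,xs],0,None)*d
    c=((xs*w).sum()/w.sum(),(ys*w).sum()/w.sum()); print(c,ray('top',*c,.003))
plan([.536,.1465,.404],None)
plan([.536,.1465,.404],-31.8)
E
```

```text
(np.float64(213.83715596330276), np.float64(197.50091743119265)) [0.56670414 0.12776409 0.003     ]
(np.float64(199.11450044208664), np.float64(221.93987621573828)) [0.50577932 0.16596578 0.003     ]
t 0.65 pos [ 0.1795 -0.5725  0.4047] yaw 107.4 q [-0.933  0.04   0.085 -0.    -1.615 -0.334] open 0.0854 F [-0.5 -0.3 -0.8] T [0.   0.03 0.03]
 shift cm [ 57.95   0.07 -55.52] rot deg [ 0. -0.  0.] |shift| 80.25
t 0.65 pos [ 0.1795 -0.5725  0.4047] yaw 107.4 q [-0.933  0.04   0.085 -0.    -1.615 -0.334] open 0.0854 F [-0.5 -0.3 -0.8] T [0.   0.03 0.03]
 shift cm [ 57.95   0.07 -55.52] rot deg [ -0.  139.2   0. ] |shift| 80.25
```

Request:
step_arm:
  targets:
    - [3.5, 0, -3.4, 0, 0, 0, 1]
    - [3.5, 0, -3.4, 0, 0, 0, 1]
    - [3.5, 0, -3.4, 0, 0, 0, 1]
    - [3.5, 0, -3.4, 0, 0, 0, 1]
    - [3.5, 0, -3.4, 0, 0, 0, 1]
    - [3.5, 0, -3.4, 0, 0, 0, 1]
    - [3.5, 0, -3.4, 0, 0, 0, 1]
    - [3.5, 0, -3.4, 0, 0, 0, 1]
    - [3.5, 0, -3.4, 0, 0, 0, 1]
    - [3.5, 0, -3.4, 0, 0, 0, 1]
    - [3.5, 0, -3.4, 0, 0, 0, 1]
    - [3.5, 0, -3.4, 0, 0, 0, 1]

```text
time: 1.85
ee_pos: [0.447, -0.0394, 0.4051]
ee_rot: [-1.057, -1.429, 1.416]
contact_force: [0.4, -1.0, 0.3]
opening: 0.0852
```

```bash
python3 - <<'E'
from h import *
plan([.536,.1467,.40],120)
E
```

```text
t 1.85 pos [ 0.447  -0.0394  0.4051] yaw 106.82 q [ 0.364 -0.375 -0.279 -0.003 -1.66  -1.642] open 0.0852 F [ 0.4 -1.   0.3] T [-0.15 -0.11 -0.02]
 shift cm [ 15.23   0.66 -13.9 ] rot deg [  0.43 -13.18   0.15] |shift| 20.63
```

Request:
step_arm:
  targets:
    - [3.5, 0.2, -3.2, 0, 0, 0, 1]
    - [3.5, 0.2, -3.2, 0, 0, 0, 1]
    - [3.5, 0.2, -3.2, 0, 0, 0, 1]
    - [2.5, 0, -2.3, 0, 0, 0, 1]
    - [1.2, 0, -1.1, 0.4, -8.5, 0, 1]
    - [0, 0, 0, 0, -8.5, 0, 1]
    - [0, 0, 0, 0, -8.5, 0, 1]
    - [0, 0, 0, 0, -8.5, 0, 1]
    - [0, 0, 0, 0, -8.5, 0, 1]
    - [0, 0, 0, 0, -8.5, 0, 1]
    - [0, 0, 0, 0, -8.5, 0, 1]
    - [0, 0, 0, 0, -8.5, 0, 1]

```text
time: 3.05
ee_pos: [0.5332, 0.1502, 0.3992]
ee_rot: [-0.074, -2.188, 2.183]
contact_force: [-0.3, 0.5, -0.4]
opening: 0.0851
```

Request:
step_arm:
  targets:
    - [0, 0, 0, 0, -8.5, 0, 1]
    - [0, 0, 0, 0, -8.5, 0, 1]
    - [0, 0, 0, 0, -8.5, 0, 1]
    - [0, 0, 0, 0, -8.5, 0, 1]
    - [0, 0, 0, 0, -8.5, 0, 1]
    - [0, 0, 0, 0, -8.5, 0, 1]
    - [0, 0, 0, 0, -8.5, 0, 1]
    - [0, 0, 0, 0, -8.5, 0, 1]
    - [0, 0, 0, 0, -8.5, 0, 1]
    - [0, 0, 0, 0, -8.5, 0, 1]
    - [0, 0, 0, 0, 0, 0, 1]

```text
time: 4.15
ee_pos: [0.5329, 0.1501, 0.4]
ee_rot: [-1.138, 1.312, -1.308]
contact_force: [0.3, 0.3, -0.2]
opening: 0.0852
```

```bash
python3 - <<'E'
from h import *
plan([.536,.1467,.26],-90)
P=viewer.camera_params('wrist'); img=viewer.grab_frame('wrist'); save(img,'w1.png',1.4)
print(viewer.spot_point('wrist','post_base'),proj('wrist',[.536,.1467,0],P))
E
```

```text
t 4.15 pos [0.5329 0.1501 0.4   ] yaw -97.92 q [ 0.636 -0.084 -0.045 -0.003 -1.608  0.796] open 0.0852 F [ 0.3  0.3 -0.2] T [ 0.02 -0.01  0.01]
 shift cm [ 0.34 14.    0.36] rot deg [ 0.01 -7.92 -0.21] |shift| 14.0
[{'centre': [281.4, 180.6], 'p': 0.67}] [275.51437759 177.50703543]
```

View pics/w1.png

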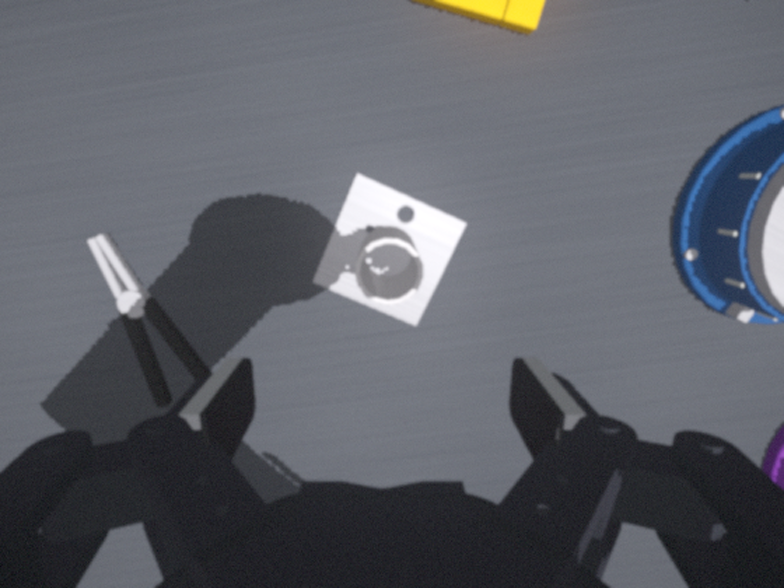

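```bash
python3 - <<'E'
from h import *
P=viewer.camera_params('wrist')
for c in [(357,173),(467,223),(417,327),(314,283),(405,213)]:
    print(ray('wrist',c[0]/1.4,c[1]/1.4,.006,P).round(4))
print(np.mean([ray('wrist',c[0]/1.4,c[1]/1.4,.006,P) for c in [(357,173),(467,223),(417,327),(314,283)]],0).round(4))
print(np.mean([ray('wrist',c[0]/1.4-.5+.36,c[1]/1.4,.081,P) for c in [(358,268),(422,268),(390,235),(390,305)]],0).round(4))
print(np.array(P['cam_to_world']).round(3))
plan([.535,.1462,.27],-97.9)
E
```

```text
[0.602 0.161 0.006]
[0.5486 0.0758 0.006 ]
[0.4625 0.1288 0.006 ]
[0.5158 0.213  0.006 ]
[0.5644 0.1264 0.006 ]
[0.5322 0.1446 0.006 ]
[0.5348 0.1444 0.081 ]
[[-0.144 -0.955 -0.261  0.598]
 [-0.99   0.138  0.042  0.14 ]
 [-0.004  0.264 -0.964  0.369]
 [ 0.     0.     0.     1.   ]]
t 4.25 pos [0.5329 0.1501 0.4   ] yaw -98.23 q [ 0.636 -0.084 -0.045 -0.003 -1.608  0.791] open 0.0853 F [0.1 0.6 0. ] T [-0.01 -0.01 -0.01]
 shift cm [ 0.4  13.    0.27] rot deg [ 0.03 -0.33 -0.21] |shift| 13.0
```

Request:
step_arm:
  targets:
    - [0.4, 4, 0.3, 0, 0, -0.2, 1]
    - [0, 4.5, 0, 0, 0, 0, 1]
    - [0, 3, 0, 0, 0, 0, 1]
    - [0, 0, 0, 0, 0, 0, 1]
  force: 40

```text
time: 4.65
ee_pos: [0.5357, 0.1456, 0.2834]
ee_rot: [-1.126, 1.324, -1.324]
contact_force: [-1.8, 1.2, -0.3]
opening: 0.0853
```

```bash
python3 - <<'E'
from h import *
plan([.5355,.1462,.213],-98)
P=viewer.camera_params('wrist'); img=viewer.grab_frame('wrist'); save(img,'w2.png',1.4)
print(proj('wrist',[.536,.1467,0.081],P)*1.4)
E
```

```text
t 4.65 pos [0.5357 0.1456 0.2834] yaw -99.08 q [ 0.627 -0.061 -0.237  0.    -1.391  0.785] open 0.0853 F [-1.8  1.2 -0.3] T [-0.02  0.05  0.01]
 shift cm [-0.04  7.04 -0.05] rot deg [-0.18 -1.08 -0.17] |shift| 7.04
[378.30731787 335.32996205]
```

View pics/w2.png

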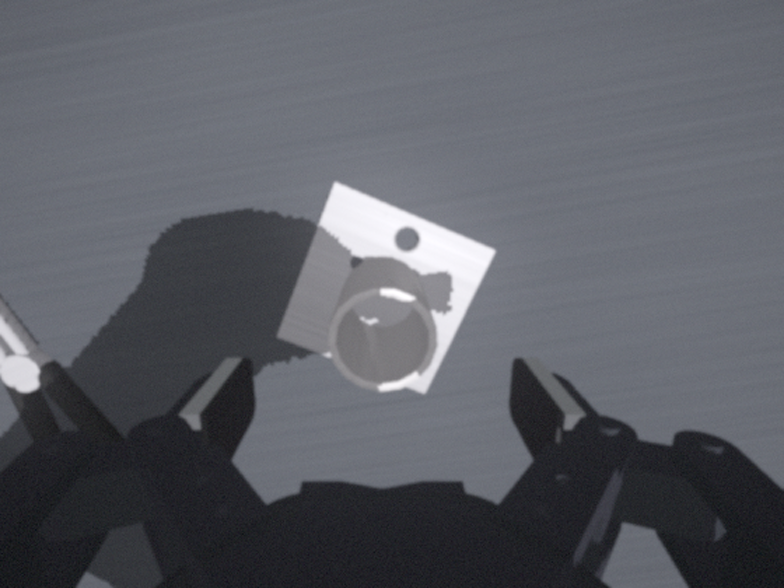

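The tube rim centre is at about (383,340) in the 1.4x picture, midway between the fingers (383) and within 2 mm of prediction. I'll descend and grip.

Request:
step_arm:
  targets:
    - [0, 3.5, -0.2, 0, 0, 0, 1]
    - [0, 2.5, 0, 0, 0, 0, 1]
    - [0, 1, 0, 0, 0, 0, 1]
    - [0, 0, 0, 0, 0, 0, 1]
    - [0, 0, 0, 0, 0, 0, 0.5]
    - [0, 0, 0, 0, 0, 0, 0.3]
    - [0, 0, 0, 0, 0, 0, 0]
    - [0, 0, 0, 0, 0, 0, 0]
    - [0, 0, 0, 0, 0, 0, 0]
    - [0, 0, 0, 0, 0, 0, 0]
  force: 60

```text
time: 5.7
ee_pos: [0.5395, 0.1475, 0.232]
ee_rot: [-1.1, 1.314, -1.333]
contact_force: [1.2, 0.4, -2.7]
opening: 0.0454
```

```bash
python3 - <<'E'
from h import *
plan([.5355,.1462,.213],-98)
P=viewer.camera_params('wrist'); img=viewer.grab_frame('wrist'); save(img,'w3.png',1.4)
E
```

```text
t 5.7 pos [0.5395 0.1475 0.232 ] yaw -99.39 q [ 0.629 -0.032 -0.307  0.009 -1.268  0.775] open 0.0454 F [ 1.2  0.4 -2.7] T [-0.35 -0.1  -0.  ]
 shift cm [ 0.22  1.88 -0.42] rot deg [-1.45 -1.4  -0.72] |shift| 1.94
```

View pics/w3.png

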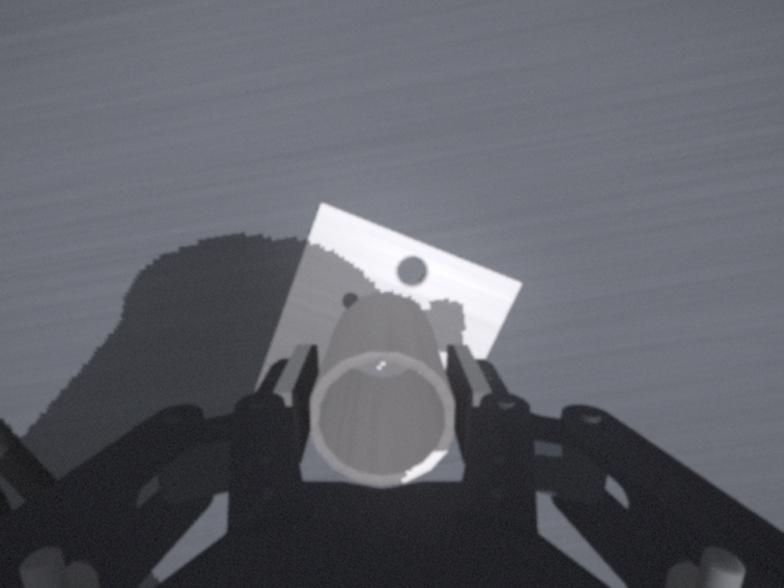

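The grip landed about 2 cm higher than planned because the rows lagged, and the tool is tilted about 1.5°. I'll reopen, correct the pose and grip again.

Request:
step_arm:
  targets:
    - [0, 0, 0, 0, 0, 0, 1]
    - [0, 0, 0, 0, 0, 0, 1]
    - [0, 0, 0, 0, 0, 0, 1]
    - [0, 0, 0, -1.4, -1.4, -0.7, 1]
    - [0, 0, 0, 0, 0, 0, 1]

```text
time: 6.25
ee_pos: [0.54, 0.1481, 0.2341]
ee_rot: [-1.139, 1.308, -1.309]
contact_force: [0.2, 0.3, 0.0]
opening: 0.0854
```

```bash
python3 - <<'E'
from h import *
plan([.5345,.1462,.213],-98)
E
```

```text
t 6.25 pos [0.54   0.1481 0.2341] yaw -97.84 q [ 0.626 -0.02  -0.288  0.    -1.3    0.808] open 0.0854 F [0.2 0.3 0. ] T [ 0.01  0.03 -0.03]
 shift cm [ 0.27  2.11 -0.52] rot deg [-0.12  0.16 -0.09] |shift| 2.19
```

Request:
step_arm:
  targets:
    - [0.1, 1, -0.3, 0, 0, 0, 1]
    - [0.1, 1, -0.2, 0, 0, 0, 1]
    - [0, 0.4, 0, 0, 0, 0, 1]
    - [0, 0, 0, 0, 0, 0, 1]

```text
time: 6.65
ee_pos: [0.5342, 0.1466, 0.2072]
ee_rot: [-1.14, 1.309, -1.309]
contact_force: [-0.4, 0.1, 0.5]
opening: 0.0851
```

```bash
python3 - <<'E'
from h import *
plan([.5345,.1462,.213],-98)
P=viewer.camera_params('wrist'); img=viewer.grab_frame('wrist'); save(img,'w4.png',1.4)
o,M,a=state(); print((proj('wrist',o['ee_pos']+M@[0,.155,0],P)*1.4).round(), (proj('wrist',o['ee_pos']+M@[0,.213-.081,0],P)*1.4).round())
img=viewer.grab_frame('top');save(img[150:270,150:310],'t4.png',5)
E
```

```text
t 6.65 pos [0.5342 0.1466 0.2072] yaw -97.84 q [ 0.631 -0.015 -0.334 -0.    -1.25   0.803] open 0.0851 F [-0.4  0.1  0.5] T [-0.05  0.07 -0.01]
 shift cm [ 0.04 -0.58  0.04] rot deg [-0.05  0.16 -0.06] |shift| 0.58
[379. 388.] [378. 429.]
```

View pics/w4.png

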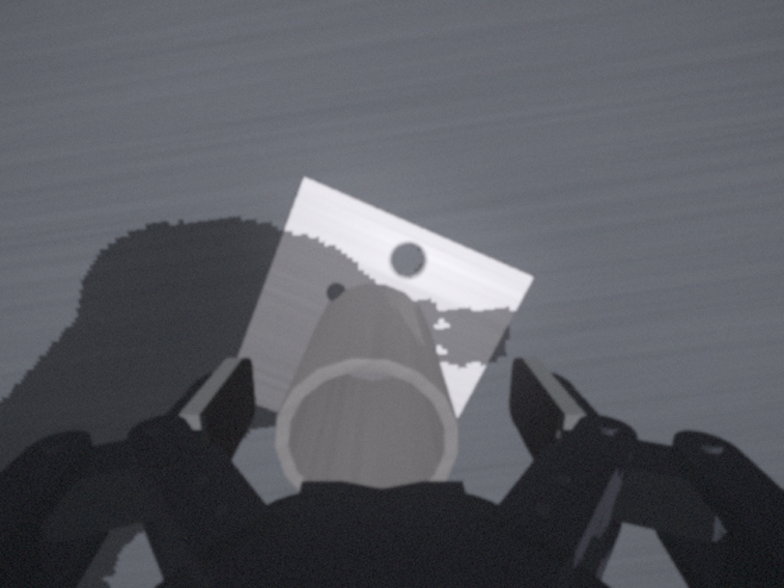

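The tube centre is about 4 mm left of the finger midpoint, at column 367 against 383. I'll shift by that and grip.

Request:
step_arm:
  targets:
    - [-0.4, 0, -0.2, 0, 0, 0, 1]
    - [0, 0, 0, 0, 0, 0, 1]
    - [0, 0, 0, 0, 0, 0, 0.4]
    - [0, 0, 0, 0, 0, 0, 0.2]
    - [0, 0, 0, 0, 0, 0, 0]
    - [0, 0, 0, 0, 0, 0, 0]
    - [0, 0, 0, 0, 0, 0, 0]
    - [0, 0, 0, 0, 0, 0, 0]
    - [0, 0, 0, 0, 0, 0, 0]
  force: 60

```text
time: 7.65
ee_pos: [0.5334, 0.1515, 0.2098]
ee_rot: [-1.137, 1.307, -1.31]
contact_force: [0.5, 0.2, -0.4]
opening: 0.0465
```

```bash
python3 - <<'E'
from h import *
plan([.5345,.1462,.213],-98)
P=viewer.camera_params('wrist'); img=viewer.grab_frame('wrist'); save(img,'w5.png',1.4)
E
```

```text
t 7.65 pos [0.5334 0.1515 0.2098] yaw -97.82 q [ 6.390e-01 -1.700e-02 -3.320e-01  1.000e-03 -1.251e+00  7.940e-01] open 0.0465 F [ 0.5  0.2 -0.4] T [-0.04  0.04 -0.  ]
 shift cm [ 0.51 -0.32  0.18] rot deg [-0.24  0.18 -0.12] |shift| 0.63
```

View pics/w5.png

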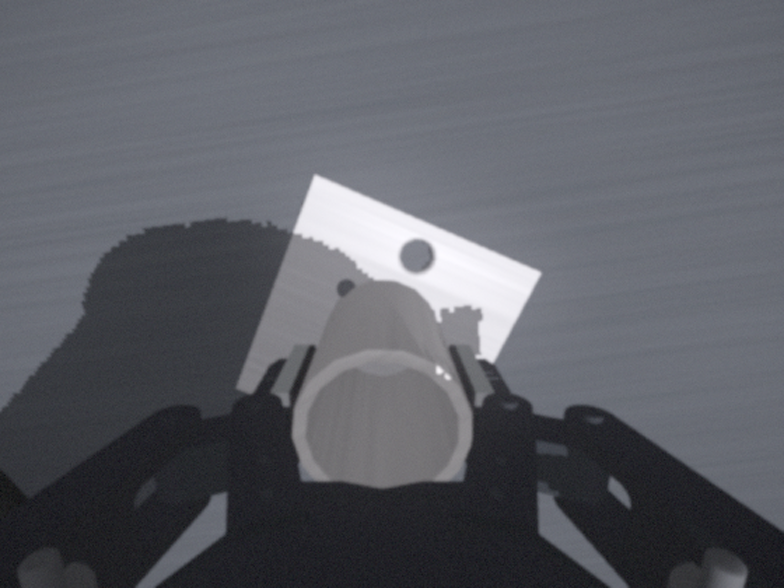

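Request:
step_arm:
  targets:
    - [0, -1, 0, 0, 0, 0, 0]
    - [0, -2, 0, 0, 0, 0, 0]
    - [0, -3, 0, 0, 0, 0, 0]
    - [0, -3.5, 0, 0, 0, 0, 0]
    - [0, -3, 0, 0, 0, 0, 0]
    - [0, -1, 0, 0, 0, 0, 0]
    - [0, 0, 0, 0, 0, 0, 0]

```text
time: 8.4
ee_pos: [0.5306, 0.1505, 0.3406]
ee_rot: [-1.155, 1.321, -1.306]
contact_force: [0.1, 0.6, -6.5]
opening: 0.0466
```

```bash
python3 - <<'E'
from h import *
plan([.519,-.189,.35],-98)
img=viewer.grab_frame('top');save(img[160:250,150:390],'t5.png',3.3)
save(viewer.grab_frame('wrist'),'w6.png',1.4)
E
```

```text
t 8.4 pos [0.5306 0.1505 0.3406] yaw -97.95 q [ 0.638 -0.079 -0.147 -0.007 -1.518  0.794] open 0.0466 F [ 0.1  0.6 -6.5] T [ 0.02 -0.05 -0.03]
 shift cm [33.79 -0.83  3.53] rot deg [0.89 0.05 0.28] |shift| 33.98
```

View pics/t5.png

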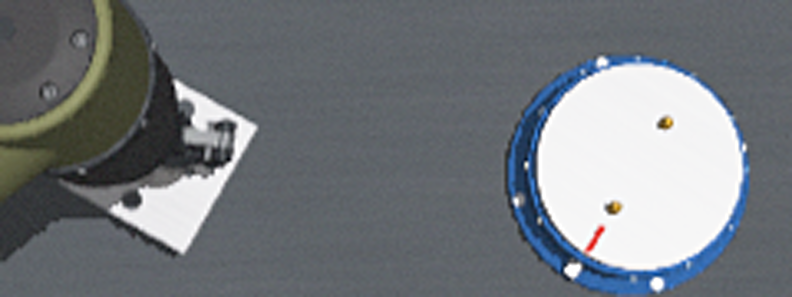

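View pics/w6.png

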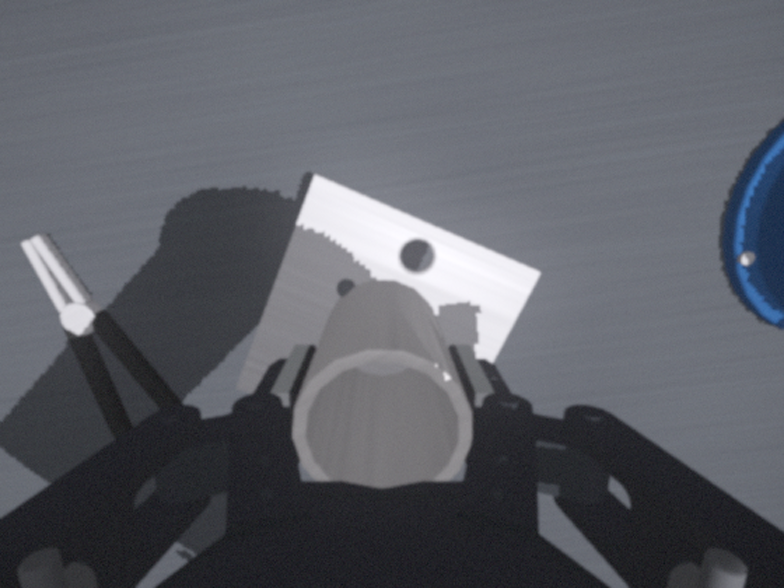

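The part came up cleanly: no slip, and a 6.5 N load means about 0.66 kg. I'll fit the plate's pose in the tool frame from both cameras.

```bash
cat >> h.py <<'E'
from scipy.optimize import least_squares
def Ttool(o,M):
    T=np.eye(4);T[:3,:3]=M;T[:3,3]=o['ee_pos'];return T
def camgrab(c):
    P=viewer.camera_params(c); return P,viewer.grab_frame(c)
E
python3 - <<'E'
from h import *
from itertools import product
o,M,a=state(); s=.05
def fit(cam,obs,s,off,h=.2098):
    # obs: list of (plate-frame xyz, picked UV)
    P=viewer.camera_params(cam)
    g=cv2.cvtColor(viewer.grab_frame(cam),cv2.COLOR_RGB2GRAY)
    pts=[]
    for xyz,(U,V),cor in obs:
        uv=np.array([(U+.5)/s-.5+off[0],(V+.5)/s-.5+off[1]],np.float32)
        if cor:
            uv2=cv2.cornerSubPix(g,uv.reshape(1,1,2).copy(),(3,3),(-1,-1),(3,30,.01)).ravel()
            print(cam,uv,uv2); 
            if np.hypot(*(uv2-uv))<2.5: uv=uv2
        pts.append((np.array(xyz),uv))
    def world(p,q):
        X,Y,yaw=p; c,sn=np.cos(yaw),np.sin(yaw)
        z=o['ee_pos'][2]-h
        return np.array([X+c*q[0]-sn*q[1],Y+sn*q[0]+c*q[1],z+q[2]])
    f=lambda p:np.concatenate([proj(cam,world(p,q),P)-uv for q,uv in pts])
    r=least_squares(f,[.53,.148,np.radians(-32)],loss='soft_l1')
    print(cam,r.x[:2].round(4),np.degrees(r.x[2]).round(2),'res',f(r.x).round(1))
    d=M.T@(np.array([r.x[0],r.x[1],0])-o['ee_pos']); print('tool frame x,z mm',(d[[0,2]]*1000).round(1))
t=.006
fit('wrist',[((.05,.05,t),(314,175),1),((.05,-.05,t),(541,272),1),((.036,0,t),(417,256),0)],1.4,(0,0))
fit('top',[((.05,-.05,t),(257,127),1),((-.05,-.05,t),(183,255),1),((-.036,0,t),(131,199),0)],3.3,(150,160))
E
```

```text
wrist [224.14285 124.85714] [223.5718  124.69862]
wrist [386.2857  194.14285] [385.88736 194.25162]
wrist [0.5268 0.1486] -30.84 res [ 0.  -0.2  0.3 -0.1 -0.3  0.4]
tool frame x,z mm [0.1 2.7]
top [227.5303  198.13637] [227.85107 198.6489 ]
top [205.10606 236.92424] [205.04807 237.013  ]
top [0.53   0.1498] -32.18 res [ 0.   0.1 -0.  -0.3  0.   0.2]
tool frame x,z mm [-1.5  5.7]
```

Request:
step_arm:
  targets:
    - [0, 0, 0, 0.9, 0, 0.3, 0]
    - [3, 0, 0.3, 0, 0, 0, 0]
    - [4.5, 0, 0.5, 0, 0, 0, 0]
    - [4.5, 0, 0.5, 0, 0, 0, 0]
    - [4.5, 0, 0.5, 0, 0, 0, 0]
    - [4.5, 0, 0.5, 0, 0, 0, 0]
    - [4.5, 0, 0.5, 0, 0, 0, 0]
    - [3, 0, 0.3, 0, 0, 0, 0]
    - [1.5, 0, 0.1, 0, 0, 0, 0]
    - [0, 0, 0, 0, 0, 0, 0]

```text
time: 9.6
ee_pos: [0.5181, -0.1614, 0.3256]
ee_rot: [-1.158, 1.315, -1.307]
contact_force: [0.4, 1.2, -6.1]
opening: 0.0464
```

```bash
python3 - <<'E'
from h import *
plan([.519,-.189,.34],-100)
E
```

```text
t 9.6 pos [ 0.5181 -0.1614  0.3256] yaw -97.74 q [ 0.07  -0.102 -0.2    0.005 -1.488  1.365] open 0.0464 F [ 0.4  1.2 -6.1] T [ 0.12 -0.05 -0.01]
 shift cm [ 2.74 -1.42  0.44] rot deg [0.75 2.26 0.48] |shift| 3.12
```

Request:
step_arm:
  targets:
    - [1.4, -0.7, 0.2, 0.7, 2.2, 0.5, 0]
    - [1.3, -0.6, 0.2, 0, 0, 0, 0]
    - [0, 0, 0, 0, 0, 0, 0]
    - [0, 0, 0, 0, 0, 0, 0]

```text
time: 10.0
ee_pos: [0.5178, -0.1888, 0.3356]
ee_rot: [-1.125, 1.34, -1.333]
contact_force: [-0.7, 0.4, -6.9]
opening: 0.0467
```

```bash
python3 - <<'E'
from h import *
plan([.519,-.189,.34],-100)
img=viewer.grab_frame('top');save(img[160:260,260:400],'t7.png',5.5)
save(viewer.grab_frame('wrist'),'w7.png',1.4)
E
```

```text
t 10.0 pos [ 0.5178 -0.1888  0.3356] yaw -99.91 q [ 1.400e-02 -8.500e-02 -1.630e-01 -1.000e-03 -1.497e+00  1.384e+00] open 0.0467 F [-0.7  0.4 -6.9] T [ 0.04 -0.06 -0.01]
 shift cm [-0.01 -0.44  0.12] rot deg [ 0.28  0.09 -0.03] |shift| 0.45
```

View pics/t7.png

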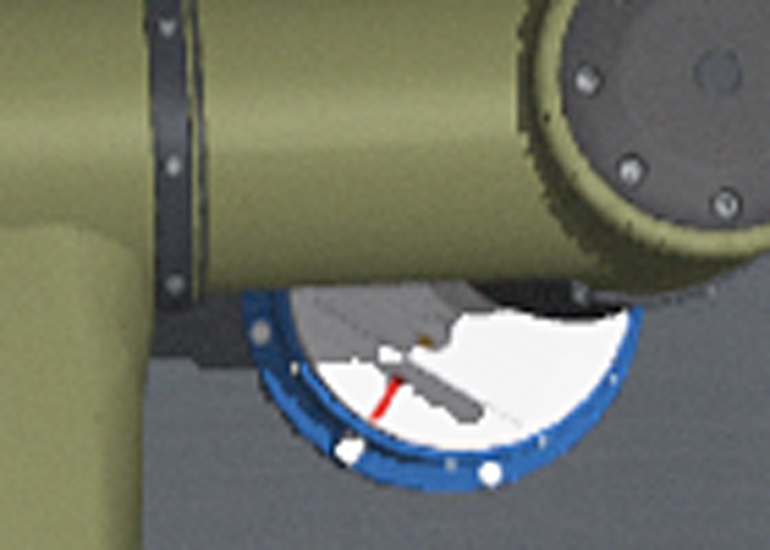

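View pics/w7.png

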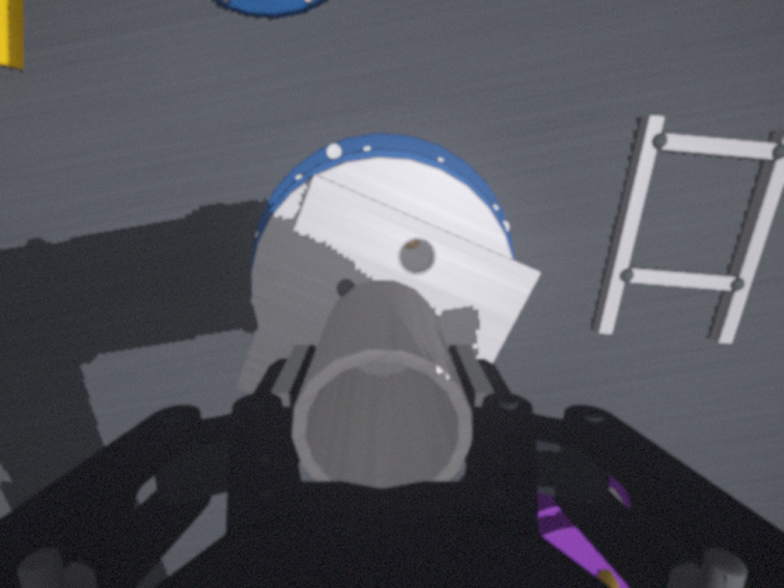

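The wrist camera sees the +x pin through the hole: brass at about (410,243), hole centre (417,256). I'll zoom in and compute the offset.

```bash
python3 - <<'E'
from h import *
o,M,a=state(); P,img=camgrab('wrist')
save(img[155:215,265:335],'w8.png',8)
g=cv2.cvtColor(img,cv2.COLOR_RGB2GRAY)
zt=o['ee_pos'][2]-.2098+.006
s=1.4
for n,(U,V),z in [('c1',(314,175),zt),('c2',(541,272),zt),('hole',(417,256),zt-.003),('pin',(411,243),.086)]:
    print(n,ray('wrist',(U+.5)/s-.5,(V+.5)/s-.5,z,P).round(4))
h=viewer.camera_params('wrist'); 
c1=ray('wrist',314/s,175/s,zt,P);c2=ray('wrist',541/s,272/s,zt,P); d=c2-c1;print(np.linalg.norm(d),'post yaw',np.degrees(np.arctan2(d[1],d[0]))+90)
E
```

```text
c1 [ 0.5859 -0.1746  0.1319]
c2 [ 0.532  -0.2586  0.1319]
hole [ 0.5468 -0.2093  0.1289]
pin [ 0.5454 -0.2094  0.086 ]
0.09983185126652877 post yaw -32.697073487573306
```

View pics/w8.png

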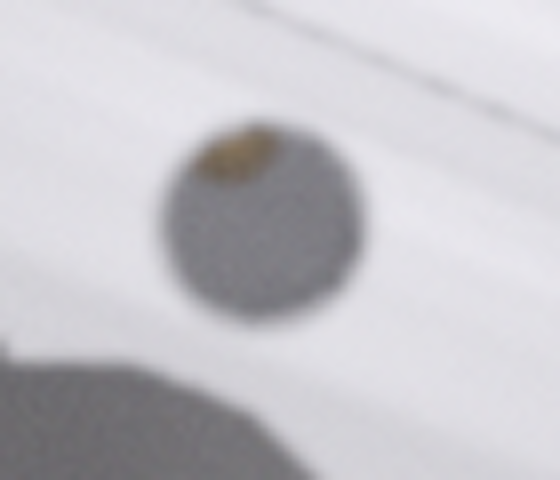

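```bash
python3 - <<'E'
from h import *
P=viewer.camera_params('wrist')
f=lambda X,Y,z: ray('wrist',265+(X+.5)/8-.5,155+(Y+.5)/8-.5,z,P).round(4)
o,M,a=state(); zt=o['ee_pos'][2]-.2098+.006
print('tip near edge',f(230,186,.088),'hole centre (top face)',f(263,222,zt), 'hole L/R',f(163,222,zt),f(363,222,zt),'T/B',f(263,120,zt),f(263,322,zt))
print(a, 'cam',np.array(P['cam_to_world'])[:3,3])
E
```

```text
tip near edge [ 0.5426 -0.2087  0.088 ] hole centre (top face) [ 0.5477 -0.209   0.132 ] hole L/R [ 0.5489 -0.202   0.132 ] [ 0.5465 -0.2161  0.132 ] T/B [ 0.5549 -0.2101  0.132 ] [ 0.5404 -0.2079  0.132 ]
-99.89015508625762 cam [ 0.58219632 -0.20076542  0.30431927]
```

Through the hole, the wrist camera puts the pin about 3.6 mm toward -x of the hole centre. The top camera says about 1 mm. I'll shift partway, level the tool, come down to just above the pins and look again with less parallax.

Request:
step_arm:
  targets:
    - [0, 0, -0.3, 0.3, 0, 0, 0]
    - [0, 1, 0, 0, 0, 0, 0]
    - [0, 1, 0, 0, 0, 0, 0]
    - [0, 0.5, 0, 0, 0, 0, 0]
    - [0, 0, 0, 0, 0, 0, 0]
    - [0, 0, 0, 0, 0, 0, 0]

```text
time: 10.75
ee_pos: [0.5144, -0.1866, 0.307]
ee_rot: [-1.124, 1.335, -1.332]
contact_force: [-0.7, -0.5, -5.5]
opening: 0.0467
```

```bash
cat >> h.py <<'E'
def wl(n):
    plan([.515,-.189,.300],-100)
    P,img=camgrab('wrist'); save(img[110:230,150:400],n,3.2)
E
python3 - <<'E'
from h import *
wl('w9.png')
E
```

```text
t 10.75 pos [ 0.5144 -0.1866  0.307 ] yaw -99.75 q [ 1.900e-02 -8.900e-02 -2.200e-01 -1.000e-03 -1.442e+00  1.382e+00] open 0.0467 F [-0.7 -0.5 -5.5] T [-0.04  0.02  0.02]
 shift cm [0.23 0.7  0.1 ] rot deg [ 0.08  0.25 -0.04] |shift| 0.74
```

View pics/w9.png

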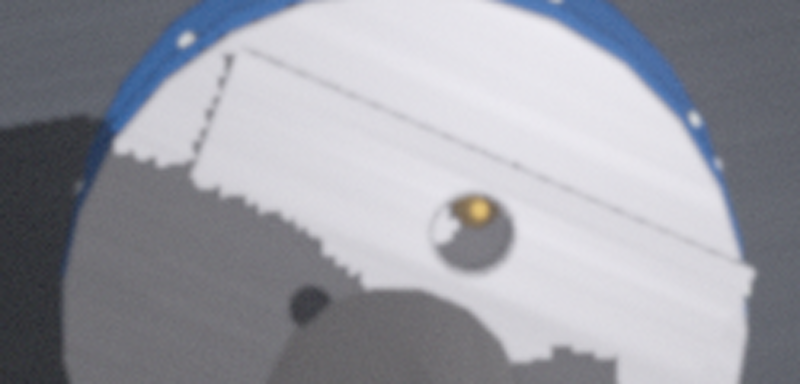

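```bash
python3 - <<'E'
from h import *
P=viewer.camera_params('wrist')
f=lambda X,Y,z: ray('wrist',150+(X+.5)/3.2-.5,110+(Y+.5)/3.2-.5,z,P)
o,M,a=state(); zt=o['ee_pos'][2]-.2098+.006
t=f(479,210,.088);h=f(472,233,zt);d=t-h;d[2]=0
print(t.round(4),h.round(4),(d*1000).round(1),'tool cm',(M.T@d*100).round(2))
E
```

```text
[ 0.5462 -0.2096  0.088 ] [ 0.545  -0.2068  0.1032] [ 1.2 -2.7  0. ] tool cm [ 0.25 -0.    0.17]
```

Request:
step_arm:
  targets:
    - [0.25, 0, 0.17, 0, 0, 0, 0]
    - [0, 0, 0, 0, 0, 0, 0]
    - [0, 0, 0, 0, 0, 0, 0]

```text
time: 11.1
ee_pos: [0.5161, -0.1897, 0.3078]
ee_rot: [-1.123, 1.334, -1.333]
contact_force: [-0.1, -0.2, -5.8]
opening: 0.0464
```

```bash
python3 - <<'E'
from h import *
wl('w10.png')
E
```

```text
t 11.1 pos [ 0.5161 -0.1897  0.3078] yaw -99.76 q [ 1.300e-02 -8.300e-02 -2.120e-01 -1.000e-03 -1.441e+00  1.388e+00] open 0.0464 F [-0.1 -0.2 -5.8] T [0.06 0.02 0.01]
 shift cm [-0.06  0.78 -0.12] rot deg [ 0.    0.24 -0.03] |shift| 0.79
```

View pics/w10.png

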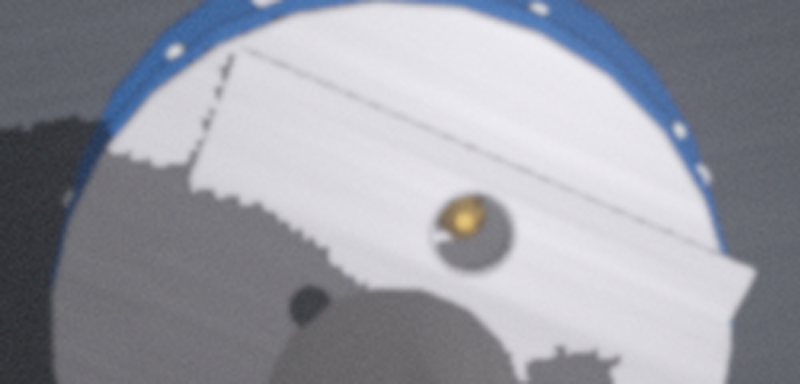

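```bash
python3 - <<'E'
from h import *
P=viewer.camera_params('wrist')
f=lambda X,Y,z: ray('wrist',150+(X+.5)/3.2-.5,110+(Y+.5)/3.2-.5,z,P)
o,M,a=state(); zt=o['ee_pos'][2]-.2098+.006
t=f(464,219,.088);h=f(472,233,zt);d=t-h;d[2]=0
print(t.round(4),h.round(4),(d*1000).round(1),'tool cm',(M.T@d*100).round(2))
r=np.array([f(*q,.072)[:2] for q in [(108,140),(152,92),(265,20),(380,2),(470,8),(555,37),(640,100),(690,165),(722,250)]])
F=lambda p:np.hypot(r[:,0]-p[0],r[:,1]-p[1])-p[2]
s=least_squares(F,[.518,-.189,.075]);print(s.x.round(4),(s.fun*1000).round(1))
s2=least_squares(lambda p:np.hypot(r[:,0]-p[0],r[:,1]-p[1])-.075,[.518,-.189]);c=s2.x;print(c.round(4),(s2.fun*1000).round(1))
e=t[:2]-c; print('pin r',np.linalg.norm(e),'yaw',np.degrees(np.arctan2(e[1],e[0])))
c1=f(240,48,zt);c2=f(756,270,zt);d=c2-c1;print(np.linalg.norm(d),'plate yaw',np.degrees(np.arctan2(d[1],d[0]))+90)
E
```

```text
[ 0.5467 -0.2097  0.088 ] [ 0.5469 -0.2101  0.1041] [-0.1  0.4  0. ] tool cm [-0.03  0.   -0.02]
[ 0.5164 -0.19    0.0748] [ 0.2 -0.1  0.2 -0.6 -0.1  0.3  0.2  0.2 -0.4]
[ 0.5162 -0.1899] [ 0.1 -0.1  0.3 -0.6 -0.1  0.3  0.2  0.2 -0.4]
pin r 0.03635130471655623 yaw -33.0854764922823
0.09945612035018922 plate yaw -32.688736668919574
```

Everything lines up within 0.5 mm and 0.5°: pin at radius 36.4 mm, pin yaw -33.1°, plate yaw -32.7°. I'll lower gently.

Request:
step_arm:
  targets:
    - [0, 0.5, 0, 0, 0.2, 0, 0]
    - [0, 0.5, 0, 0, 0, 0, 0]
    - [0, 0.3, 0, 0, 0, 0, 0]
    - [0, 0, 0, 0, 0, 0, 0]
    - [0, 0, 0, 0, 0, 0, 0]

```text
time: 11.65
ee_pos: [0.5159, -0.1897, 0.2934]
ee_rot: [-1.121, 1.337, -1.336]
contact_force: [1.3, -1.2, -6.0]
opening: 0.0465
```

```bash
python3 - <<'E'
from h import *
wl('w11.png')
E
```

```text
t 11.65 pos [ 0.5159 -0.1897  0.2934] yaw -99.99 q [ 1.300e-02 -7.800e-02 -2.340e-01 -1.000e-03 -1.415e+00  1.384e+00] open 0.0465 F [ 1.3 -1.2 -6. ] T [ 0.03 -0.01 -0.01]
 shift cm [-0.06 -0.66 -0.1 ] rot deg [ 0.03  0.01 -0.04] |shift| 0.67
```

View pics/w11.png

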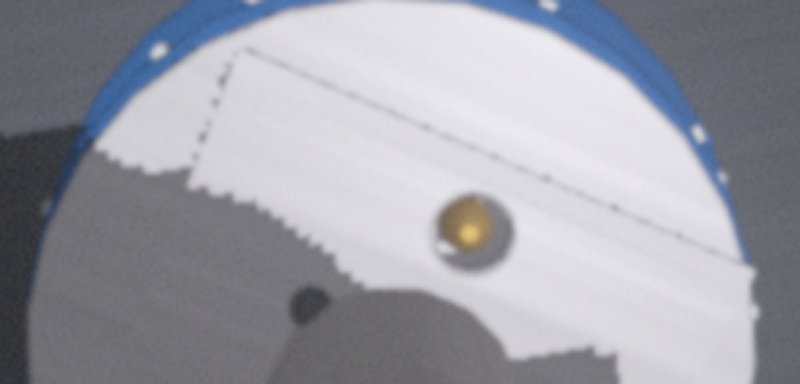

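The pin tip at (470,233) is centred in the hole at (472,233), and there is no contact force. I'll continue down.

Request:
step_arm:
  targets:
    - [0, 0.3, 0, 0, 0, 0, 0]
    - [0, 0.3, 0, 0, 0, 0, 0]
    - [0, 0.3, 0, 0, 0, 0, 0]
    - [0, 0, 0, 0, 0, 0, 0]
    - [0, 0, 0, 0, 0, 0, 0]

```text
time: 12.2
ee_pos: [0.516, -0.1897, 0.2838]
ee_rot: [-1.121, 1.337, -1.336]
contact_force: [-0.2, -0.0, -4.8]
opening: 0.0464
```

```bash
python3 - <<'E'
from h import *
wl('w12.png')
E
```

```text
t 12.2 pos [ 0.516  -0.1897  0.2838] yaw -99.98 q [ 1.300e-02 -7.400e-02 -2.480e-01 -1.000e-03 -1.397e+00  1.384e+00] open 0.0464 F [-0.2 -0.  -4.8] T [0.05 0.01 0.  ]
 shift cm [-0.05 -1.62 -0.11] rot deg [ 0.01  0.02 -0.04] |shift| 1.63
```

View pics/w12.png

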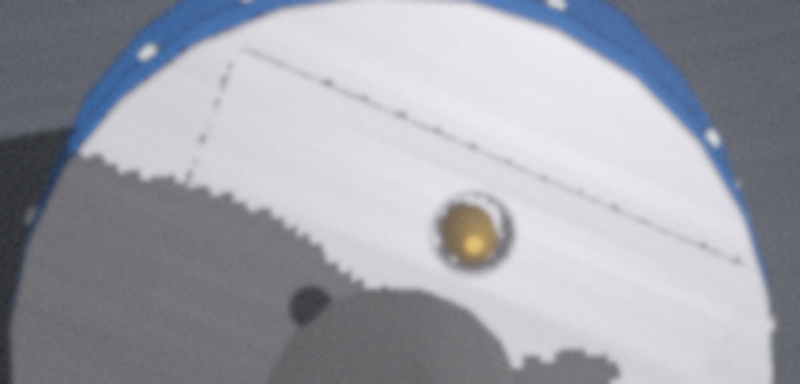

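Only about 2 mm remain and the contact force is still low. I'll lower in 1 mm steps until it touches.

Request:
step_arm:
  targets:
    - [0, 0.1, 0, 0, 0, 0, 0]
    - [0, 0.1, 0, 0, 0, 0, 0]
    - [0, 0, 0, 0, 0, 0, 0]

```text
time: 12.55
ee_pos: [0.516, -0.1897, 0.282]
ee_rot: [-1.121, 1.336, -1.336]
contact_force: [0.2, -0.6, -6.4]
opening: 0.0469
```

```bash
python3 - <<'E'
from h import *
plan([.516,-.1897,.2818],-100)
E
```

```text
t 12.55 pos [ 0.516  -0.1897  0.282 ] yaw -99.98 q [ 1.300e-02 -7.300e-02 -2.510e-01 -1.000e-03 -1.393e+00  1.384e+00] open 0.0469 F [ 0.2 -0.6 -6.4] T [-0.04  0.02  0.06]
 shift cm [ 0.    0.02 -0.  ] rot deg [-0.03  0.02 -0.05] |shift| 0.03
```

Request:
step_arm:
  targets:
    - [0, 0.1, 0, 0, 0, 0, 0]
    - [0, 0, 0, 0, 0, 0, 0]

```text
time: 12.75
ee_pos: [0.5161, -0.1897, 0.282]
ee_rot: [-1.12, 1.335, -1.337]
contact_force: [-0.8, 0.4, -7.0]
opening: 0.0464
```

Request:
step_arm:
  targets:
    - [0, 0.1, 0, 0, 0, 0, 0]
    - [0, 0, 0, 0, 0, 0, 0]

```text
time: 12.95
ee_pos: [0.5161, -0.1897, 0.2819]
ee_rot: [-1.12, 1.334, -1.337]
contact_force: [0.8, -0.2, -6.8]
opening: 0.0463
```

Request:
step_arm:
  targets:
    - [0, 0.2, 0, 0, 0, 0, 0]
    - [0, 0, 0, 0, 0, 0, 0]

```text
time: 13.15
ee_pos: [0.5161, -0.1896, 0.282]
ee_rot: [-1.119, 1.333, -1.338]
contact_force: [0.2, 0.5, -6.9]
opening: 0.0463
```

```bash
python3 - <<'E'
from h import *
wl('w13.png')
save(viewer.grab_frame('scene')[210:310,160:280],'s13.png',6)
E
```

```text
t 13.15 pos [ 0.5161 -0.1896  0.282 ] yaw -99.93 q [ 1.400e-02 -7.500e-02 -2.520e-01  1.000e-03 -1.389e+00  1.384e+00] open 0.0463 F [ 0.2  0.5 -6.9] T [ 0.02 -0.   -0.03]
 shift cm [-0.04 -1.8  -0.11] rot deg [-0.23  0.07 -0.01] |shift| 1.8
```

View pics/w13.png

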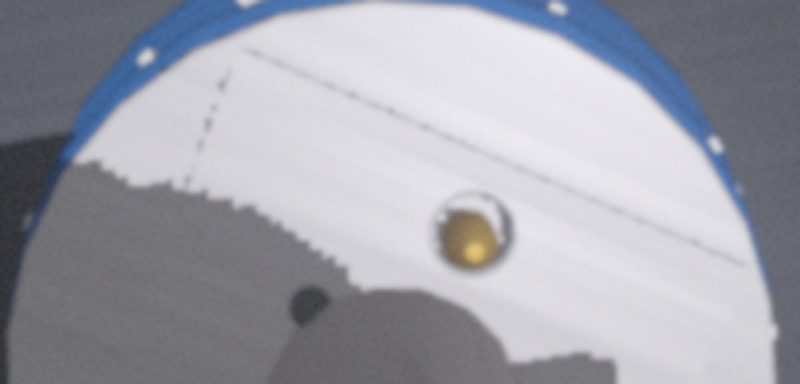

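View pics/s13.png

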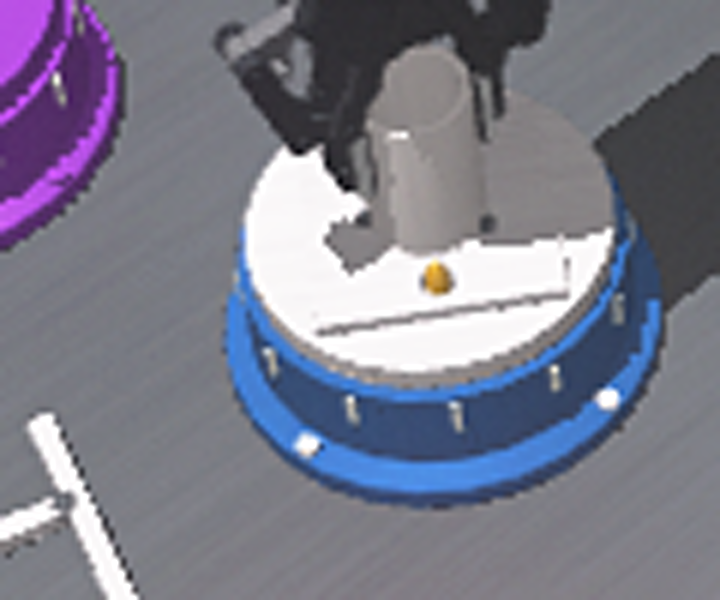

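TCP z of 0.282 matches the seated height (0.2098 + 0.072), and the pin protrudes through the plate. I'll release and check.

Request:
step_arm:
  targets:
    - [0, 0, 0, 0, 0, 0, 0.6]
    - [0, 0, 0, 0, 0, 0, 1]
    - [0, 0, 0, 0, 0, 0, 1]
    - [0, 0, 0, 0, 0, 0, 1]
    - [0, 0, 0, 0, 0, 0, 1]

```text
time: 13.75
ee_pos: [0.5172, -0.1904, 0.2847]
ee_rot: [-1.117, 1.327, -1.343]
contact_force: [1.0, -0.6, 0.3]
opening: 0.0851
```

```bash
python3 - <<'E'
from h import *
plan([.516,-.1897,.282],-100)
save(viewer.grab_frame('wrist'),'w14.png',1.4)
save(viewer.grab_frame('scene')[210:310,160:280],'s14.png',6)
E
```

```text
t 13.75 pos [ 0.5172 -0.1904  0.2847] yaw -99.93 q [ 0.013 -0.076 -0.249  0.004 -1.387  1.384] open 0.0851 F [ 1.  -0.6  0.3] T [0.05 0.02 0.04]
 shift cm [-0.05  0.27 -0.14] rot deg [-0.59  0.08  0.11] |shift| 0.31
```

View pics/w14.png

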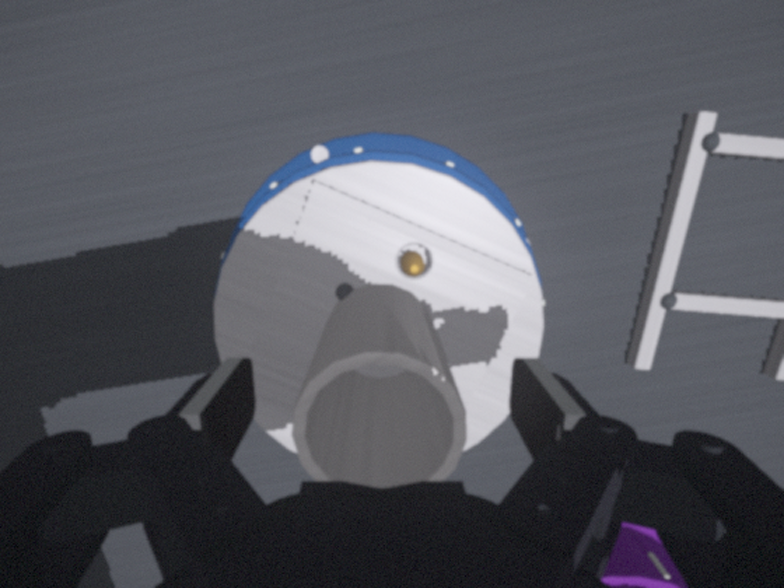

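View pics/s14.png

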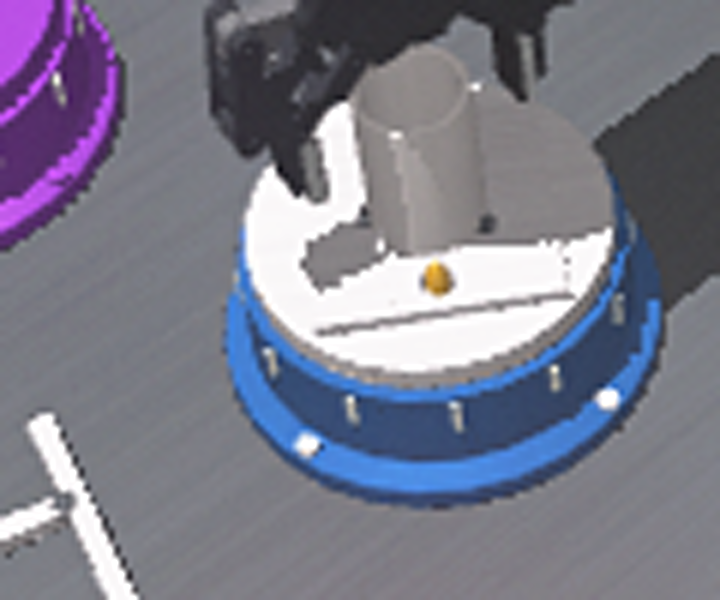

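Released: the fingers are clear of the tube, the load on the wrist has gone to zero and the pin is centred in the hole. Next is a numeric check of seating height and alignment from the wrist and scene views.

```bash
python3 - <<'E'
from h import *
P,img=camgrab('wrist')
save(img[115:215,150:400],'w15.png',3.2)
g=cv2.cvtColor(img,cv2.COLOR_RGB2GRAY)
f=lambda U,V,z: ray('wrist',(U+.5)/1.4-.5,(V+.5)/1.4-.5,z,P)
c1=f(314,180,.078);c2=f(533,274,.078);d=c2-c1
y=np.degrees(np.arctan2(d[1],d[0]))+90
print('edge len',np.linalg.norm(d),'yaw',y)
h=f(414,261,.078); t=f(415,266,.088); print('hole',h.round(4),'tip',t.round(4))
u=np.array([np.cos(np.radians(y)),np.sin(np.radians(y))]); print('centre from corners',((c1+c2)[:2]/2-.05*u).round(4),'from hole',(h[:2]-.036*u).round(4))
r=np.array([f(*q,.072)[:2] for q in [(237,230),(270,195),(320,168),(380,160),(440,170),(490,203),(525,245),(540,285)]])
s2=least_squares(lambda p:np.hypot(r[:,0]-p[0],r[:,1]-p[1])-.075,[.518,-.189]);c=s2.x;e=t[:2]-c
print('table',c.round(4),(s2.fun*1000).round(1),'pin yaw',np.degrees(np.arctan2(e[1],e[0])),np.linalg.norm(e))
Ps,im=camgrab('scene')
# scene: predicted projections
for z in (.078,.085):
  for q in [(.05,.05),(.05,-.05)]:
    p=[.517+u[0]*q[0]-u[1]*q[1],-.189+u[1]*q[0]+u[0]*q[1],z]
    x=proj('scene',p,Ps); print(z,q,((x-[160,210])*6).round())
E
```

```text
edge len 0.09844061302443725 yaw -32.86696474570803
hole [ 0.5472 -0.2105  0.078 ] tip [ 0.5471 -0.2102  0.088 ]
centre from corners [ 0.5177 -0.1906] from hole [ 0.517 -0.191]
table [ 0.5164 -0.1891] [-0.   0.1  0.1 -0.3  0.4 -0.4  0.1  0.1] pin yaw -34.456271378374666 0.03727241595809528
0.078 (0.05, 0.05) [571. 282.]
0.078 (0.05, -0.05) [317. 322.]
0.085 (0.05, 0.05) [570. 271.]
0.085 (0.05, -0.05) [314. 311.]
```

View pics/w15.png

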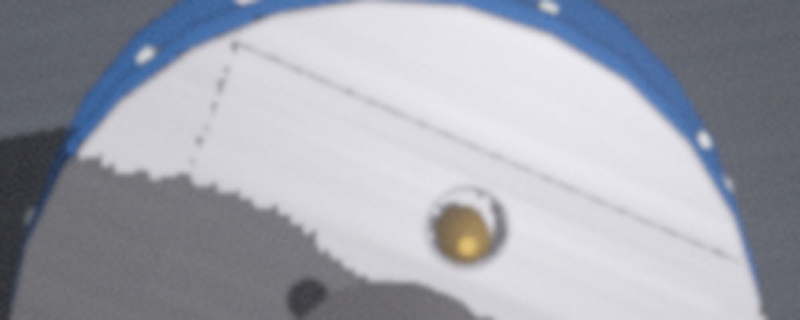

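Stage 1 looks good: seated height fits, the pin is in the hole and the table has not turned. Before the turn I want the tool axis on the table's axis. I'll turn the open gripper around the tube in the air and view from a second yaw, which separates out the wrist camera's calibration error.

Request:
step_arm:
  targets:
    - [0, 0, 0, -0.6, 0, 0, 1]
    - [0, 0, 0, 0, 8.5, 0, 1]
    - [0, 0, 0, 0, 8.5, 0, 1]
    - [0, 0, 0, 0, 8.5, 0, 1]
    - [0, 0, 0, 0, 8.5, 0, 1]
    - [0, 0, 0, 0, 8.5, 0, 1]
    - [0, 0, 0, 0, 8.5, 0, 1]
    - [0, 0, 0, 0, 8.5, 0, 1]
    - [0, 0, 0, 0, 8.5, 0, 1]
    - [0, 0, 0, 0, 8.5, 0, 1]
    - [0, 0, 0, 0, 8.5, 0, 1]
    - [0, 0, 0, 0, 0, 0, 1]

```text
time: 15.15
ee_pos: [0.5172, -0.1903, 0.2837]
ee_rot: [-0.108, -2.16, 2.163]
contact_force: [-0.2, -0.1, -0.0]
opening: 0.0852
```

```bash
python3 - <<'E'
from h import *
plan([.516,-.1897,.282],-100)
save(viewer.grab_frame('wrist'),'w16.png',1.4)
E
```

```text
t 15.15 pos [ 0.5172 -0.1903  0.2837] yaw 173.78 q [ 1.200e-02 -6.700e-02 -2.420e-01  1.000e-03 -1.404e+00 -1.210e-01] open 0.0852 F [-0.2 -0.1 -0. ] T [ 0.01 -0.03 -0.01]
 shift cm [ 0.12  0.17 -0.04] rot deg [  0.28 -86.22   0.45] |shift| 0.21
```

View pics/w16.png

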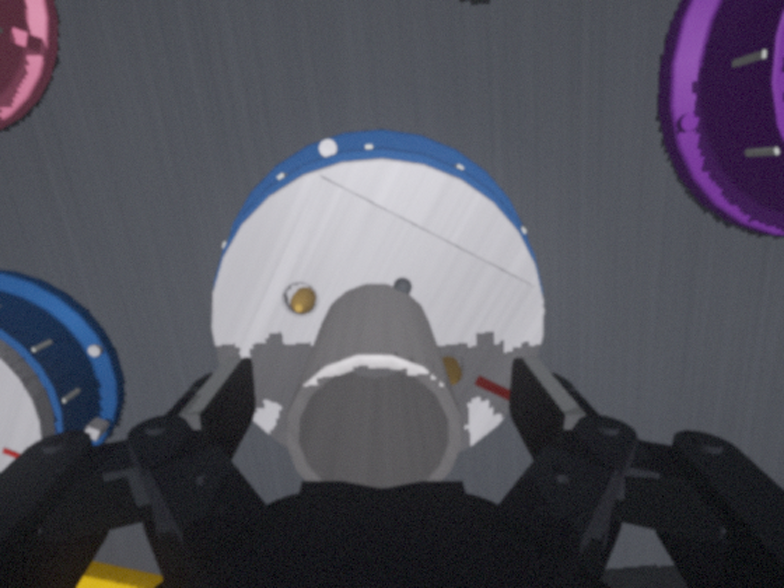

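Both pins now show through both holes, at (301,299) and (452,369), so it is seated over both.

```bash
python3 - <<'E'
from h import *
P=viewer.camera_params('wrist'); o,M,a=state()
f=lambda U,V,z: ray('wrist',(U+.5)/1.4-.5,(V+.5)/1.4-.5,z,P)
r=np.array([f(*q,.072)[:2] for q in [(213,300),(228,245),(262,200),(310,172),(378,158),(440,168),(495,203),(530,250),(543,300)]])
s2=least_squares(lambda p:np.hypot(r[:,0]-p[0],r[:,1]-p[1])-.075,[.518,-.189]);c=s2.x
print('table',c.round(4),(s2.fun*1000).round(1))
p1=f(303,304,.088);p2=f(452,376,.086);print(p1,p2,(p1+p2)/2,np.linalg.norm(p1-p2))
print('axis from TCP (tool mm)',(M.T@np.array([c[0]-o['ee_pos'][0],c[1]-o['ee_pos'][1],0])*1000).round(1))
E
```

```text
table [ 0.516  -0.1897] [-0.9 -0.   0.5 -0.2 -0.1  0.4 -0.  -0.1 -0.8]
[ 0.54410263 -0.21113514  0.088     ] [ 0.48626506 -0.17197545  0.086     ] [ 0.51518384 -0.19155529  0.087     ] 0.06987607166740659
axis from TCP (tool mm) [ 1.2  0.  -0.4]
```

The axis estimates agree across the two yaws at about (0.5162, -0.1896). I'll go back to the starting yaw, centre there and grip.

Request:
step_arm:
  targets:
    - [0.1, 0.1, 0, 0.3, 0, 0.4, 1]
    - [0, 0, 0, 0, -8.5, 0, 1]
    - [0, 0, 0, 0, -8.5, 0, 1]
    - [0, 0, 0, 0, -8.5, 0, 1]
    - [0, 0, 0, 0, -8.5, 0, 1]
    - [0, 0, 0, 0, -8.5, 0, 1]
    - [0, 0, 0, 0, -8.5, 0, 1]
    - [0, 0, 0, 0, -8.5, 0, 1]
    - [0, 0, 0, 0, -8.5, 0, 1]
    - [0, 0, 0, 0, -8.5, 0, 1]
    - [0, 0, 0, 0, -8.5, 0, 1]
    - [0, 0, 0, 0, 0, 0, 1]

```text
time: 16.4
ee_pos: [0.5153, -0.19, 0.2815]
ee_rot: [-1.136, 1.323, -1.335]
contact_force: [0.4, 0.6, -0.1]
opening: 0.0853
```

```bash
python3 - <<'E'
from h import *
plan([.5162,-.1896,.281],-100)
E
```

```text
t 16.4 pos [ 0.5153 -0.19    0.2815] yaw -99.27 q [ 0.016 -0.076 -0.257  0.01  -1.39   1.391] open 0.0853 F [ 0.4  0.6 -0.1] T [ 0.01  0.02 -0.02]
 shift cm [-0.06  0.05  0.09] rot deg [-0.02  0.73  0.55] |shift| 0.11
```

Request:
step_arm:
  targets:
    - [-0.05, 0, 0.1, 0, 0, 0.5, 1]
    - [0, 0, 0, 0, 0, 0, 1]
    - [0, 0, 0, 0, 0, 0, 0.4]
    - [0, 0, 0, 0, 0, 0, 0.2]
    - [0, 0, 0, 0, 0, 0, 0]
    - [0, 0, 0, 0, 0, 0, 0]
    - [0, 0, 0, 0, 0, 0, 0]
    - [0, 0, 0, 0, 0, 0, 0]
  force: 60

```text
time: 17.2
ee_pos: [0.5164, -0.1897, 0.2817]
ee_rot: [-1.124, 1.332, -1.334]
contact_force: [-0.4, -0.3, 0.7]
opening: 0.0464
```

```bash
python3 - <<'E'
from h import *
plan([.5162,-.1896,.281],-100)
E
```

```text
t 17.2 pos [ 0.5164 -0.1897  0.2817] yaw -99.69 q [ 1.400e-02 -7.300e-02 -2.510e-01  1.000e-03 -1.392e+00  1.388e+00] open 0.0464 F [-0.4 -0.3  0.7] T [-0.02 -0.02 -0.02]
 shift cm [-0.    0.07 -0.02] rot deg [-0.05  0.31  0.04] |shift| 0.08
```

Request:
step_arm:
  targets:
    - [0, 0, 0, 0, 4, 0, 0]
    - [0, 0, 0, 0, 6, 0, 0]
    - [0, 0, 0, 0, 6, 0, 0]
    - [0, 0, 0, 0, 6, 0, 0]
    - [0, 0, 0, 0, 6, 0, 0]
    - [0, 0, 0, 0, 6, 0, 0]
    - [0, 0, 0, 0, 6, 0, 0]
    - [0, 0, 0, 0, 0, 0, 0]

```text
time: 18.0
ee_pos: [0.5165, -0.1889, 0.2818]
ee_rot: [-0.647, 1.828, -1.829]
contact_force: [-0.6, -0.5, -0.5]
opening: 0.0466
```

```bash
python3 - <<'E'
from h import *
plan([.5163,-.1897,.2817],110.3)
save(viewer.grab_frame('wrist'),'w17.png',1.4)
E
```

```text
t 18.0 pos [ 0.5165 -0.1889  0.2818] yaw -141.06 q [ 1.500e-02 -7.300e-02 -2.510e-01  1.000e-03 -1.392e+00  6.650e-01] open 0.0466 F [-0.6 -0.5 -0.5] T [-0.17  0.01  0.31]
 shift cm [0.07 0.01 0.05] rot deg [-4.0000e-02  1.0864e+02 -3.0000e-02] |shift| 0.09
```

View pics/w17.png

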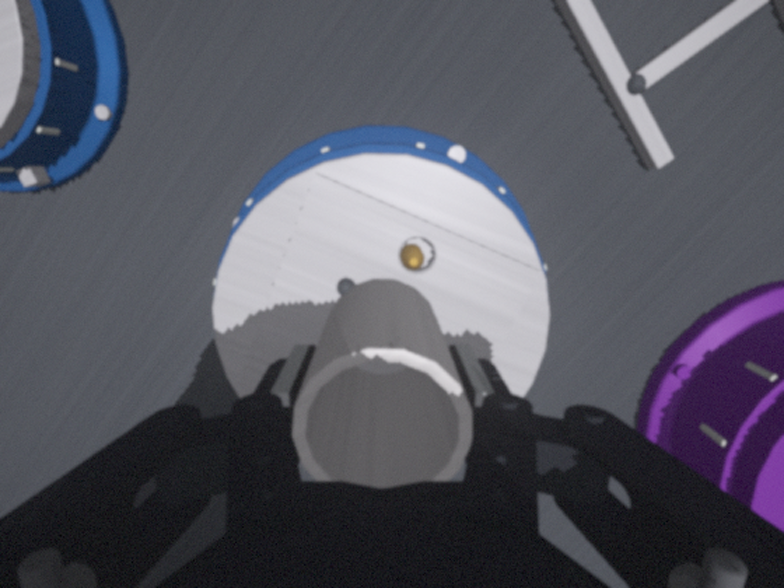

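The work and table turned 41.4° with no slip, the plate edge keeps its place in the picture, and the pin trails at one side of its hole. I'll continue.

Request:
step_arm:
  targets:
    - [0, 0, 0, 0, 6, 0, 0]
    - [0, 0, 0, 0, 7, 0, 0]
    - [0, 0, 0, 0, 7, 0, 0]
    - [0, 0, 0, 0, 7, 0, 0]
    - [0, 0, 0, 0, 7, 0, 0]
    - [0, 0, 0, 0, 7, 0, 0]
    - [0, 0, 0, 0, 7, 0, 0]
    - [0, 0, 0, 0, 7, 0, 0]
    - [0, 0, 0, 0, 7, 0, 0]
    - [0, 0, 0, 0, 7, 0, 0]
    - [0, 0, 0, 0, 0, 0, 0]

```text
time: 19.15
ee_pos: [0.5171, -0.1879, 0.2817]
ee_rot: [-0.526, -1.922, 1.92]
contact_force: [-0.4, 2.1, 2.1]
opening: 0.0468
```

```bash
python3 - <<'E'
from h import *
plan([.5163,-.1897,.2817],110.3)
save(viewer.grab_frame('wrist'),'w18.png',1.4)
E
```

```text
t 19.15 pos [ 0.5171 -0.1879  0.2817] yaw 149.44 q [ 0.016 -0.072 -0.25  -0.    -1.392 -0.55 ] open 0.0468 F [-0.4  2.1  2.1] T [ 0.77  0.55 -0.2 ]
 shift cm [-0.02  0.    0.19] rot deg [ 6.000e-02  3.914e+01 -2.000e-02] |shift| 0.19
```

View pics/w18.png

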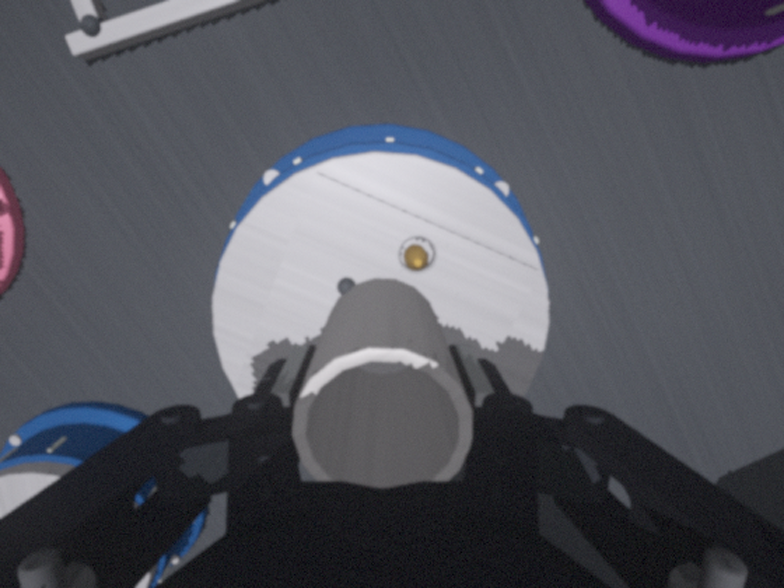

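The total is now 110.9°, with the pin central in the hole. I'll finish the remaining 39°.

Request:
step_arm:
  targets:
    - [0, 0, 0.1, 0, 5, 0, 0]
    - [0, 0, 0, 0, 6, 0, 0]
    - [0, 0, 0, 0, 6, 0, 0]
    - [0, 0, 0, 0, 6, 0, 0]
    - [0, 0, 0, 0, 6, 0, 0]
    - [0, 0, 0, 0, 6, 0, 0]
    - [0, 0, 0, 0, 3, 0, 0]
    - [0, 0, 0, 0, 0, 0, 0]
    - [0, 0, 0, 0, 0, 0, 0]

```text
time: 20.1
ee_pos: [0.517, -0.1884, 0.2818]
ee_rot: [-0.996, -1.498, 1.493]
contact_force: [-0.1, 1.5, 0.7]
opening: 0.0463
```

```bash
python3 - <<'E'
from h import *
plan([.5163,-.1897,.2817],110.3)
save(viewer.grab_frame('wrist'),'w19.png',1.4)
E
```

```text
t 20.1 pos [ 0.517  -0.1884  0.2818] yaw 112.73 q [ 1.500e-02 -7.300e-02 -2.500e-01 -1.000e-03 -1.391e+00 -1.189e+00] open 0.0463 F [-0.1  1.5  0.7] T [ 0.39  0.15 -0.18]
 shift cm [-0.09  0.01  0.12] rot deg [0.18 2.43 0.02] |shift| 0.15
```

View pics/w19.png

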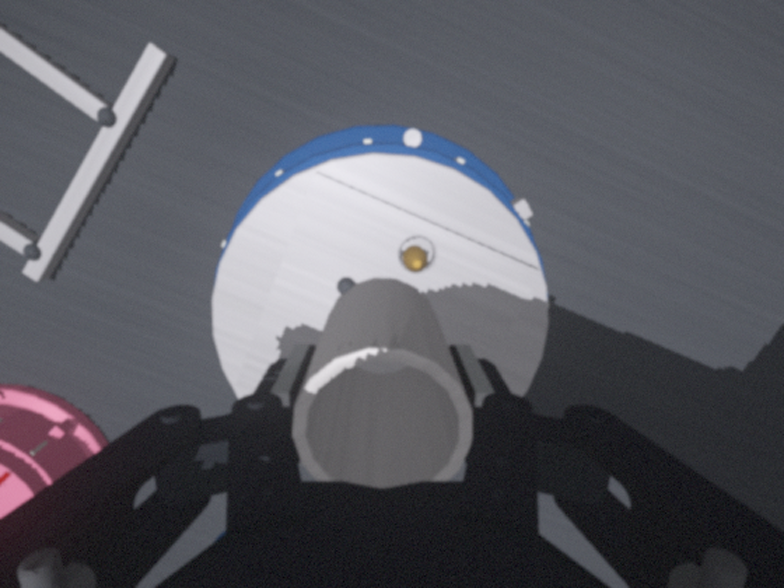

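Request:
step_arm:
  targets:
    - [-0.1, 0, 0.1, 0, 2.4, 0, 0]
    - [0, 0, 0, 0, 0, 0, 0]
    - [0, 0, 0, 0, 0, 0, 0.5]
    - [0, 0, 0, 0, 0, 0, 1]
    - [0, 0, 0, 0, 0, 0, 1]
    - [0, 0, 0, 0, 0, 0, 1]

```text
time: 20.75
ee_pos: [0.5166, -0.1898, 0.2816]
ee_rot: [-1.017, -1.475, 1.47]
contact_force: [-0.4, -0.5, -0.4]
opening: 0.085
```

```bash
python3 - <<'E'
from h import *
plan([.5163,-.1897,.2817],110.3)
save(viewer.grab_frame('wrist'),'w20.png',1.4)
E
```

```text
t 20.75 pos [ 0.5166 -0.1898  0.2816] yaw 110.87 q [ 1.300e-02 -7.300e-02 -2.510e-01 -1.000e-03 -1.390e+00 -1.219e+00] open 0.085 F [-0.4 -0.5 -0.4] T [ 0.06  0.02 -0.04]
 shift cm [ 0.02 -0.01  0.03] rot deg [ 0.2   0.57 -0.01] |shift| 0.04
```

View pics/w20.png

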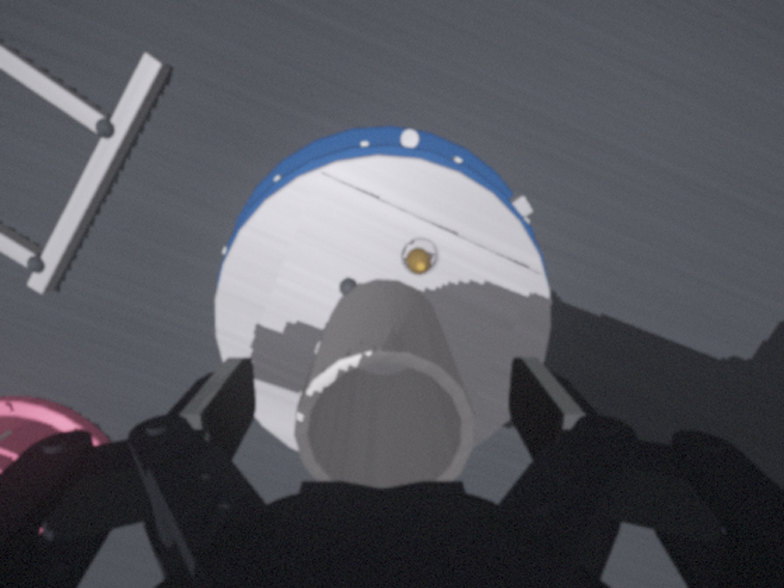

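Released and clear of the tube. I'll retreat straight up, then sideways toward +y, so the top camera can check the result.

Request:
step_arm:
  targets:
    - [0, -2, 0, 0, 0, 0, 1]
    - [0, -4, 0, 0, 0, 0, 1]
    - [0, -4, 0, 0, 0, 0, 1]
    - [0, -4, 0, 0, 0, 0, 1]
    - [0, 0, -4, 0, 0, 0, 1]
    - [3, 0, -3.5, 0, 0, 0, 1]
    - [4, 0, -1.5, 0, 0, 0, 1]
    - [4, 0, -1.5, 0, 0, 0, 1]
    - [4, 0, -1.5, 0, 0, 0, 1]
    - [4, 0, -1.5, 0, 0, 0, 1]
    - [4, 0, -1.5, 0, 0, 0, 1]
    - [0, 0, 0, 0, 0, 0, 1]

```text
time: 22.0
ee_pos: [0.576, 0.0862, 0.4266]
ee_rot: [-1.019, -1.471, 1.47]
contact_force: [0.8, -0.7, -0.3]
opening: 0.0854
```

```bash
python3 - <<'E'
from h import *
plan([.5163,-.1897,.2817],110.3)
t=viewer.grab_frame('top');save(t,'t21.png',1.4);save(t[165:260,285:400],'t21c.png',6)
save(viewer.grab_frame('scene')[200:310,160:290],'s21.png',6)
E
```

```text
t 22.0 pos [0.576  0.0862 0.4266] yaw 110.69 q [ 0.493 -0.004  0.079  0.002 -1.652 -1.703] open 0.0854 F [ 0.8 -0.7 -0.3] T [-0.1   0.04  0.  ]
 shift cm [-23.67  14.5   15.37] rot deg [ 0.13  0.39 -0.11] |shift| 31.73
```

View pics/t21c.png

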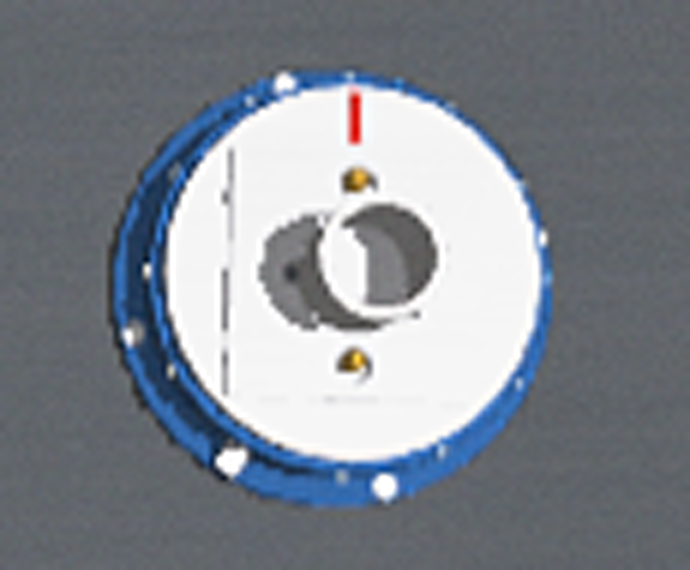

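View pics/s21.png

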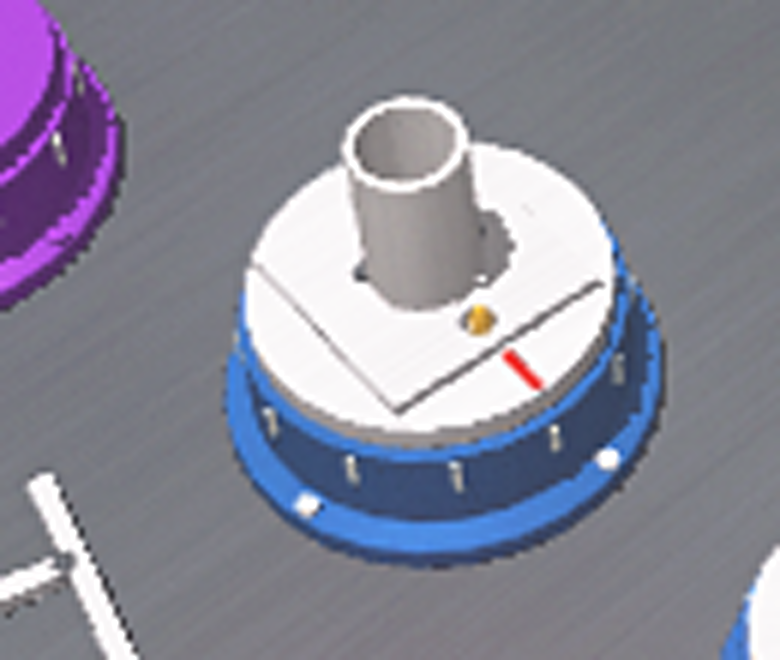

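View pics/t21.png

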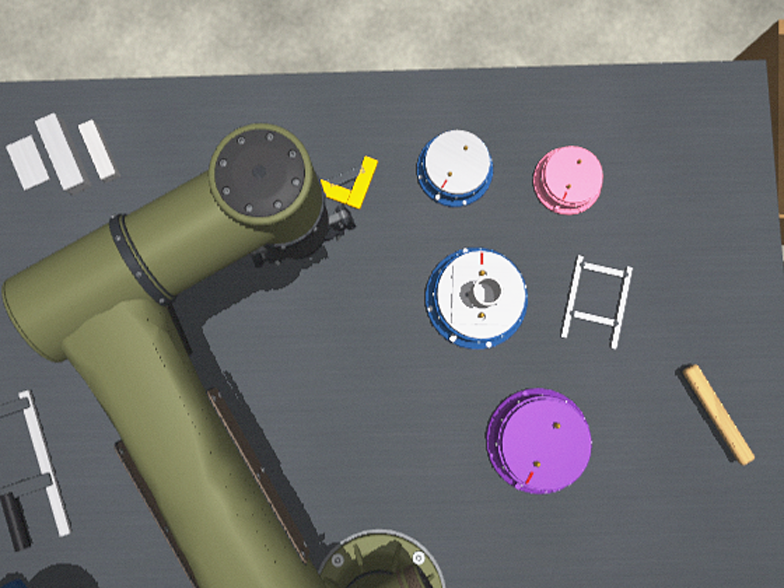

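The top view shows both pins through their holes and the red mark now pointing to the far rim. I'll compute the angle and the centring.

```bash
python3 - <<'E'
from h import *
img=viewer.grab_frame('top'); hsv=cv2.cvtColor(img,cv2.COLOR_RGB2HSV); s=hsv[:,:,1].astype(int)
m=((hsv[:,:,0]>10)&(hsv[:,:,0]<30)&(s>80)); k=np.zeros_like(m);k[165:260,295:390]=1;m&=k
n,l,st,ce=cv2.connectedComponentsWithStats(m.astype(np.uint8))
p=[ray('top',*ce[i],.081)[:2] for i in range(1,n) if st[i][4]>4]; print([q.round(4) for q in p])
p.sort(key=lambda q:q[0]); d=p[0]-p[-1]  # -x pin is far (mark) => +x pin near robot
y=np.degrees(np.arctan2(d[1],d[0])); mid=(p[0]+p[-1])/2
print('table yaw',y,'len',np.linalg.norm(d),'mid',mid.round(4),'turn CW from -34.0:',(-34.0-y)%360)
f=lambda X,Y,z: ray('top',285+(X+.5)/6-.5,165+(Y+.5)/6-.5,z)
# red mark start/end; plate left edge, tube rim
a,b=f(355,92,.072),f(356,143,.072); e=b-a; print('mark yaw',np.degrees(np.arctan2(e[1],e[0])))
a,b=f(232,150,.078),f(225,393,.078); e=b-a; print('plate edge dir',np.degrees(np.arctan2(e[1],e[0])),np.linalg.norm(e))
print('tube centre z=.153',f(378,257,.153))
red=((hsv[:,:,0]<8)|(hsv[:,:,0]>172))&(s>120)&k.astype(bool); ys,xs=np.nonzero(red); q=ray('top',xs.mean(),ys.mean(),.072)[:2]-np.array([.5185,-.1885]); print('mark dir from centre',np.degrees(np.arctan2(q[1],q[0])), 'r',np.hypot(*q))
print(viewer.spot_point('top','post_base'),viewer.spot_point('top','table_top'))
for u in viewer.spot_point('top','post_base')[:1]: print(ray('top',*u['centre'],.072))
for u in viewer.spot_point('top','table_top')[:1]: print(ray('top',*u['centre'],.072))
print(telemetry.observe()['contact_force'].round(1))
E
```

```text
[array([ 0.5546, -0.1912]), array([ 0.4825, -0.1863])]
table yaw 176.12478521760474 len 0.07226902131536987 mid [ 0.5186 -0.1888] turn CW from -34.0: 149.87521478239526
mark yaw 178.67434020292447
plate edge dir 176.14940137669257 0.09684793313915722
tube centre z=.153 [ 0.51597315 -0.18743574  0.153     ]
mark dir from centre -3.1374215843669284 r 0.06150710705175526
[{'centre': [347.2, 211.4], 'p': 0.92}, {'centre': [343.9, 212.8], 'p': 0.25}] [{'centre': [407.6, 122.8], 'p': 0.9}, {'centre': [391.1, 317.9], 'p': 0.86}, {'centre': [323.3, 116.9], 'p': 0.74}]
[ 0.51482402 -0.19793996  0.072     ]
[ 0.72649984 -0.35382017  0.072     ]
[ 0.  -0.3 -0.7]
```

```bash
python3 - <<'E'
from h import *
ticket.job_done()
o=telemetry.observe(); print(o['time'],o['contact_force'].round(1))
E
```

```text
the job is handed in; nothing more can be done
the job is handed in; nothing more can be done
```

I set the post base over both pins of the large blue positioner and let go. I then took the tube again, turned it five clicks clockwise, released it and moved the arm clear. I handed the job in at about 22 s of the 56 s allowed; no verdict is reported.

**Checks that agreed**
- **First seating:** after the first release both pins showed through their holes, and the table had not turned.
- **Turn:** the line of the pins moved 149.9° clockwise (five clicks is 150°).
- **Alignment:** the plate edge lies at 176.15° and the pins' line at 176.12°.
- **Seated:** both pins still show through their holes, and the plate looks flat in the scene view.
- **Centring:** the tube centre read about 3 mm from the table centre, within the top camera's accuracy and the holes' 2 mm play.
- **Arm:** clear of everything, wrist force near zero.
- **Bystanders:** the bar frame sits where it started. The arm partly hid the magnet square and fully hid the pliers in the last top picture, and I did not measure either. The arm did not go down near them.

**Checks that disagreed**
- **Network point for post_base:** in the last picture it lay about 9 mm off. I ignored it, because the pins through the holes rule that out.
- **Red mark:** hand-picked pixels put it about 2.5° off the pins' line, which is pixel error on such a short mark.
- **Pin offset before lowering:** the wrist camera gave 3.6 mm and the top camera about 1 mm. I settled it by looking at the pin through the hole from just above.
- **First grip:** it came about 2 cm too high, so I reopened on the bench and gripped again.

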